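# Load the printing-block magazine

### The arm

A 6-joint arm with a two-finger parallel gripper is mounted at the origin on the work surface. World frame = base frame: x ahead of the robot, y to its left, z up, the work surface at z = 0. Lengths are in m, angles in rad, forces in N, time in s.
With the tool pointing down it reaches from about 0.35 to 0.975 m from the base axis. Payload 4.9 kg.
Tool frame: the origin (TCP) lies on the centre line of the jaws, within the pads' length; the fingertips stand 14 mm ahead of it and the grasp point (between the pads) lies 5 mm behind it; z points along the fingers, y is the line along which they close (so a half turn about z gives the same grasp; the last joint's range is limited). The gripper opens to 85 mm and grips with 20 to 120 N. Pads are 22 mm wide; open, the fingers measure 114 mm over their backs; the gripper's body (76 mm by 85 mm) begins 54 mm behind the grasp point. The pads swing forward as they close: fully open they stand 13 mm farther back than shut.
Start: joints at [-1.36, 0.053, 1.613, -0, 1.476, -0.119], TCP at [0.202, -0.591, 0.245] pointing down, gripper open.
Joint ranges: [-3.01, 3.01], [-1.01, 2.22], [0.06, 2.58], [-1.02, 4.17], [0.09, 2.62], [-3.14, 3.14]. Speed limits (rad/s): [2.57, 2.57, 3.14, 3.14, 3.14, 3.14].

### API

Orientations are given as a unit quaternion [w, x, y, z].
In Python, from plant import * gives the robot as it stands.
- The arm moves only by the tool send_rows, never from a script. Its argument "steps" is a list of rows, each an object with "translation": the shift along the tool's x, y, z in cm, a list of three; "delta_rot": the turn, a rotation vector about the tool's x, y, z in rad, a list of three; "jaw": the finger opening in cm, from 0 to 8.54. In form: [{"translation": [dx, dy, dz], "delta_rot": [rx, ry, rz], "jaw": jaw}, ...]. A call has exactly 8 rows; each row is the pose to reach, as a shift and turn from the pose commanded when the call began, along the tool's axes at that moment; what a row does not reach only later rows make up. A row lasts 1/10 s, in which the tool goes at most 50 mm and 8.59 degrees, less where a joint would pass 70% of its speed; a pose out of reach is approached as far as the arm can. A call with a gripper value outside its range is refused whole. The fingers move at their own pace and stop on an object; the grip force is fixed at half the most. Time passes only in rows, so rows that repeat a pose let the fingers close, or fill a call up. It gives the time, the measured TCP pose, the force, the opening and the grip force at its end, in the units of the state.
- state(): the state, without advancing time (a new reading comes with each control period).
- grab_frame(name): name is "side" or "top"; returns a dict with "pixels" (400x640x3 uint8, blue, green, red), "range_z" (400x640 float32, m along the optical axis (not along the pixel's ray), 0 where there is no reading), "fx", "fy", "cx", "cy" (pixels), "dist" ([k1, k2, p1, p2, k3] as OpenCV has them; the pictures are not rectified), "rvec" (rotation vector, rad) and "tvec" (3), from world to camera coordinates, as OpenCV has them. Camera axes: x right, y down, z forward; pixel columns grow to the right and rows downward; lengths in m; the calibration is good to about 2 mm. A picture is of the moment at which its call begins.
- job_done(): hands the job in; it is judged then, once.
The state is a dict: "time": time; "joint_pos": joint angles; "joint_vel": joint speeds; "joint_efforts": joint torques, N m; "tool_pos": TCP position; "tool_rot": TCP orientation; "contact_force": force on the tool from outside, world axes, zero at the start; "ft_torque": the same for the moment, N m; "gripper_width": opening from 0.0 (shut) to 1.0 (fully open); "grasp_force": force on a finger pad.
Only numpy, scipy, OpenCV 4.12 (cv2) and the standard library are available. Lean on these libraries where they do the work, as an engineer would, in place of code of your own. Each camera call takes 0.05 s, during which the arm holds its last target. There are 200 camera calls.

### The job

Load every small lino printing block on the bench into the block magazine: lay each flat in the column, lino face up, and push it down until the sprung catches snap over it. When all are held, swing the keeper bar across the mouth until it rests in its catch, then press the priming plunger down to its stop and let it come back up. Leave the other things on the bench where they are.

Things in the scene. Friction and masses are not known exactly. Their poses are not given: they have to be found in the camera images.
- magazine: block magazine: steel base plate 285 x 100 x 12 mm (local x -177 to +108), fixed to the bench, with an upright aluminium column. Origin: column axis at bench height, z up. Local x is the machine's long axis: keeper pivot post at x +60 mm, catch post at x -60 mm (30 mm wide, 192 mm tall, its fork prong 210 mm), plunger (housing 40 mm diameter) at x -125 mm
- column_top (a point): column axis at the top of its straight walls, 183 mm above the bench (a flared lip rises to 195 mm). The shaft is 59 (local x) x 39 mm (local y) inside. Its y sides are open but for 8 mm strips at the corners: slots 43 mm wide from top to bottom for fingers that hold a block across its 36 mm width. A block goes in flat, long side along local x, either way round
- mouth (a point): column axis 155 mm above the bench: flat underside of two sprung catches, one in each end wall, 6 mm into the shaft, sloped above. A block let go in the shaft rests on the slopes, underside about 12 mm above this point. Pushed down it spreads them (5 to 12 N in all, then the follower's spring); when its top is below this point they snap over it and hold all below. Push 2 to 5 mm past
- follower (a joint): depth in m of the sprung floor of the column: 0 empty (its top 1 mm below point mouth), 0.020 more for each block held, at most 0.130; spring 3 N at the top rising to 13.6 N at the bottom
- keeper (a joint): angle in rad of the keeper, a flat steel bar 126 x 14 x 8 mm lying level 201 to 209 mm above the bench on a vertical pivot (point keeper_pivot): 0 = across the mouth of the column, stopped in the fork of the catch post; grows counter-clockwise seen from above (opening), up to 2.7. It stays where it is left (friction about 0.6 N at the pin)
- keeper_pivot (a point): the keeper's pivot axis, on the magazine at local x +60 mm, 205 mm above the bench
- keeper_pin (a point): top of the upright wooden pin on the keeper, 14 mm diameter, 36 mm tall (209 to 245 mm above the bench), 96 mm from the pivot; pinch it from above or push it
- plunger (a joint): travel in m of the priming plunger: 0 up, 0.018 at its stop; spring 3 N rising to 8.4 N
- plunger_top (a point): centre of the top of the plunger's round wooden head, 38 mm diameter, 170 mm above the bench when up; pressed straight down, it springs back
- block1: small mounted printing block, wood with a blue lino face on top, 56 (local x) x 36 (y) x 20 mm (z), 25 to 50 g, loose on the bench; origin at the centre of its underside, z up through the lino. All are alike; some may be absent
- block2: small mounted printing block, wood with a blue lino face on top, 56 (local x) x 36 (y) x 20 mm (z), 25 to 50 g, loose on the bench; origin at the centre of its underside, z up through the lino. All are alike; some may be absent
- block3: small mounted printing block, wood with a blue lino face on top, 56 (local x) x 36 (y) x 20 mm (z), 25 to 50 g, loose on the bench; origin at the centre of its underside, z up through the lino. All are alike; some may be absent
- block4: small mounted printing block, wood with a blue lino face on top, 56 (local x) x 36 (y) x 20 mm (z), 25 to 50 g, loose on the bench; origin at the centre of its underside, z up through the lino. All are alike; some may be absent
- block5: small mounted printing block, wood with a blue lino face on top, 56 (local x) x 36 (y) x 20 mm (z), 25 to 50 g, loose on the bench; origin at the centre of its underside, z up through the lino. All are alike; some may be absent
- block6: small mounted printing block, wood with a blue lino face on top, 56 (local x) x 36 (y) x 20 mm (z), 25 to 50 g, loose on the bench; origin at the centre of its underside, z up through the lino. All are alike; some may be absent
- ink_tin: dark ink tin 74 mm diameter, 55 mm tall; bystander, origin at its underside; leave it alone
- mug: white mug 84 mm diameter, 85 mm tall; bystander, origin at its underside; leave it alone
- bench_brush: bench brush, wooden, 190 x 42 x 50 mm; bystander, origin at its underside; leave it alone
- brayer: ink brayer: rubber roller 100 mm long, 40 mm diameter, with wooden handle, 175 mm long in all; bystander, origin at its underside; leave it alone
- gouge: gouge with a wooden handle, 160 mm long, lying; bystander, origin at its underside; leave it alone
- jar: amber jar 60 mm diameter, 75 mm tall; bystander, origin at its underside; leave it alone
- wood_blank: plain wood blank 100 x 70 x 25 mm, not a printing block; bystander, origin at its underside; leave it alone
There are look-alikes about, which are no part of the job. What is shaped like the block3 but pink or purple is not meant.

How it is judged:
By the outcome, as a careful person would: the job done as asked, in the order asked, and still so for the second after the job is handed in, with the robot touching nothing.
Of block1, block2, block3, block4, block5, block6 only 4 to 6 are there at a start; the rules pass over those that are not, and their reading is None.
At some moment in a run one of block1, block2, block3, block4, block5, block6 may be knocked a few centimetres aside while the robot is not near it.
Once in a run the grip may slacken for a moment while it holds something.
It also fails if it takes over 210 s, if anything falls off the work surface, if the arm or the gripper's body presses on something with over 40 N, if the wrist force passes 120 N, or if a joint passes its speed limit or range.

## Working session

There is one attempt and no reset: what is moved stays moved. The work goes in short steps, Python scripts to look and compute and a tool call to move; the robot and the scene stay as the last step left them, time stands still between calls to the robot, and variables do not carry over. Pictures are saved under pics/ and viewed, at most 14 in all, crops included, and the job is handed in when it is done.

Besides the shell and the picture viewer there is one more tool, called in YAML: its name, and indented under it one key for each argument. send_rows: Moves the arm, as the interface text tells. Its arguments: {"type":"object","properties":{"steps":{"type":"array","items":{"type":"object","properties":{"translation":{"type":"array","items":{"type":"number"}},"delta_rot":{"type":"array","items":{"type":"number"}},"jaw":{"type":"number"}}}}},"required":["steps"]}

```bash
ls; mkdir -p pics
python3 - <<'E'
from plant import *
import cv2,numpy as np
s=state();print(s)
for n in("top","side"):
    f=grab_frame(n);cv2.imwrite(f"pics/{n}0.png",f["pixels"]);np.savez(f"{n}0.npz",**f)
    R=cv2.Rodrigues(np.array(f["rvec"]))[0];print(n,f["fx"],f["dist"],-R.T@np.array(f["tvec"]).ravel(),R.tolist())
E
```

```text
pics
{'time': 0.0, 'joint_pos': array([-1.35998011e+00,  5.33239046e-02,  1.61432358e+00, -8.98035366e-06,
        1.47600290e+00, -1.19022290e-01]), 'joint_vel': array([-1.22631698e-03,  4.13735031e-04,  1.27327742e-04, -1.40459630e-03,
        6.81211868e-05,  9.53024819e-04]), 'joint_efforts': array([-9.90602825e-05, -3.93684483e+01, -3.70180428e+01, -1.92738248e-04,
        7.05634229e-03,  7.72820794e-07]), 'tool_pos': array([ 0.20228822, -0.59071553,  0.24406576]), 'tool_rot': array([-1.02757800e-03,  9.86431022e-01,  1.64173017e-01, -5.16701447e-05]), 'contact_force': array([ 0.08959111, -0.86841903, -0.24225324]), 'ft_torque': array([-0.01355895,  0.01136314, -0.01357951]), 'grasp_force': 0.0, 'gripper_width': 0.9990028699345219}
top 495.2282712834855 [-0.00647285  0.          0.          0.          0.        ] [ 0.30946985 -0.15606547  1.32516608] [[0.022642936152174498, -0.9997338796337599, -0.004412182548293342], [-0.977128894490824, -0.02119713991160721, -0.21158876343205907], [0.2114389297020505, 0.009102261916615229, -0.9773488260771855]]
side 368.35457058412754 [-0.04089232  0.          0.          0.          0.        ] [ 0.23264876 -0.75194154  0.87566797] [[0.8994985843273687, -0.4369005674470701, 0.004493434931910983], [-0.32046508693729253, -0.6666999522801101, -0.672914037365823], [0.2969922976229059, 0.6038452349684701, -0.7397070415769613]]
```

View pics/top0.png

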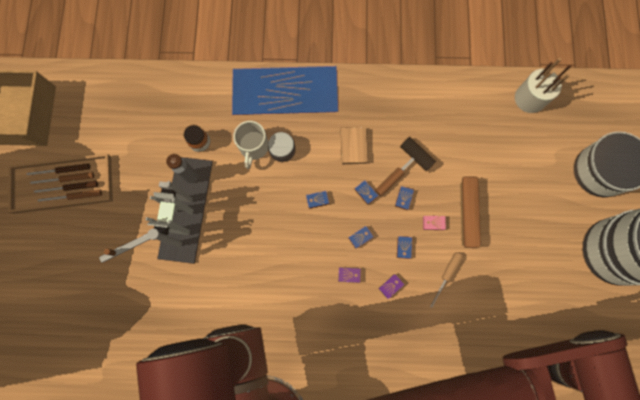

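View pics/side0.png

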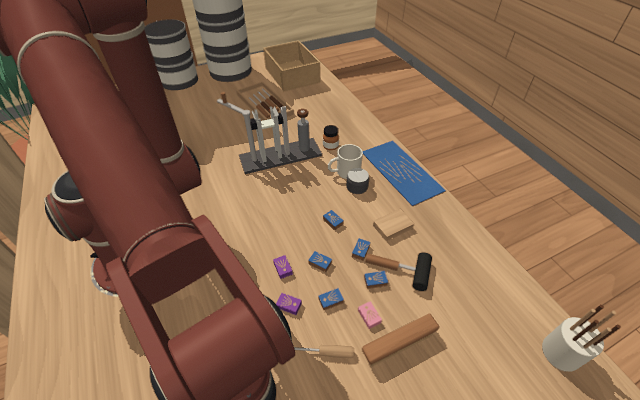

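Top view: five blue blocks at about (319,200), (367,192), (405,198), (362,237) and (405,247). The (367,192) block touches or nearly touches the brayer handle. The pink and purple decoys are at (435,223), (350,275) and (392,286). The magazine is around (185,210), with its plunger at (174,160) and the keeper pin at (107,255). The side view shows the same five blocks.

```bash
cat > h.py <<'E'
from plant import *
import cv2,numpy as np
def cam(n): 
    f=grab_frame(n); f["n"]=n; return f
def prep(f):
    K=np.array([[f["fx"],0,f["cx"]],[0,f["fy"],f["cy"]],[0,0,1.]]);R=cv2.Rodrigues(np.array(f["rvec"],float))[0]
    return K,np.array(f["dist"],float),R,np.array(f["tvec"],float).ravel()
def rays(f,px):
    K,d,R,t=prep(f);p=cv2.undistortPoints(np.array(px,float).reshape(-1,1,2),K,d).reshape(-1,2)
    return -R.T@t,np.c_[p,np.ones(len(p))]@R      # depth-scaled world rays
def onz(f,px,z):
    c,r=rays(f,px);return c+r*((z-c[2])/r[:,2])[:,None]
def cloud(f):
    h,w=f["range_z"].shape;v,u=np.mgrid[:h,:w]
    c,r=rays(f,np.stack([u.ravel(),v.ravel()],1));z=f["range_z"].ravel()
    P=c+r*z[:,None];P[z==0]=np.nan;return P.reshape(h,w,3)
def proj(f,P):
    K,d,R,t=prep(f);return cv2.projectPoints(np.array(P,float).reshape(-1,1,3),np.array(f["rvec"],float),t,K,d)[0].reshape(-1,2)
def blocks(f,z=.02,zmax=.05):
    hsv=cv2.cvtColor(f["pixels"],cv2.COLOR_BGR2HSV);m=cv2.inRange(hsv,(95,80,40),(122,255,255))
    m=cv2.morphologyEx(m,cv2.MORPH_CLOSE,np.ones((3,3)))
    out=[]
    for c in cv2.findContours(m,cv2.RETR_EXTERNAL,cv2.CHAIN_APPROX_NONE)[0]:
        a=cv2.contourArea(c)
        if a<40 or a>1500: continue
        q=onz(f,c.reshape(-1,2),z)[:,:2]
        (x,y),(w,h),an=cv2.minAreaRect((q*1000).astype(np.float32))
        if w<h: w,h=h,w;an+=90
        px=c.reshape(-1,2).mean(0)
        out.append((round(x/1000,4),round(y/1000,4),round((an+90)%180-90,1),round(w),round(h),px.round().tolist()))
    return out
E
python3 - <<'E'
from h import *
for n in("top","side"):
    f=dict(np.load(f"{n}0.npz"));print(n)
    for b in blocks(f):print(b)
    P=cloud(f);m=(P[...,2]>.006)&(P[...,2]<.3)&(P[...,1]>.15)&(P[...,0]<.7)&(P[...,0]>.25)
    for lo,hi in((.008,.018),(.15,.165),(.165,.18),(.18,.2),(.2,.215),(.215,.25)):
        k=m&(P[...,2]>lo)&(P[...,2]<hi);q=P[k]
        if len(q)>4:
            print(lo,hi,len(q),q.mean(0).round(3),q.min(0).round(3),q.max(0).round(3),cv2.minAreaRect((q[:,:2]*1000).astype(np.float32)))
f=dict(np.load("top0.npz"));I=f["pixels"][130:290,80:260];cv2.imwrite("pics/m0.png",cv2.resize(I,None,fx=4.4,fy=3.7,interpolation=cv2.INTER_CUBIC)[:600,:800])
E
```

```text
top
(0.4353, -0.3541, 86.0, 32, 27, [404.0, 252.0])
(0.5852, -0.2606, -51.7, 33, 29, [369.0, 196.0])
0.008 0.018 3816 [0.55  0.357 0.012] [0.256 0.153 0.008] [0.699 0.761 0.018] ((477.8582763671875, 457.4852294921875), (612.5225830078125, 435.143310546875), 89.27350616455078)
0.15 0.165 418 [0.508 0.235 0.156] [0.436 0.206 0.15 ] [0.642 0.26  0.165] ((539.4703369140625, 234.34461975097656), (48.2647590637207, 207.34300231933594), 87.2984848022461)
0.165 0.18 422 [0.561 0.229 0.172] [0.437 0.205 0.165] [0.648 0.261 0.18 ] ((541.904052734375, 233.47840881347656), (48.168304443359375, 211.78512573242188), 84.64737701416016)
0.18 0.2 341 [0.515 0.237 0.191] [0.434 0.205 0.18 ] [0.571 0.268 0.2  ] ((502.3241271972656, 238.21104431152344), (60.2176513671875, 136.673828125), 84.79534149169922)
0.2 0.215 424 [0.428 0.284 0.209] [0.381 0.216 0.201] [0.569 0.36  0.215] ((457.49774169921875, 262.72900390625), (70.51216125488281, 232.94728088378906), 51.94166564941406)
0.215 0.25 73 [0.401 0.322 0.236] [0.389 0.234 0.215] [0.45  0.337 0.248] ((420.1072692871094, 285.6204833984375), (12.684436798
[... 640 characters left out ...]
5)
0.165 0.18 538 [0.481 0.572 0.173] [0.251 0.206 0.165] [0.645 1.102 0.18 ] ((506.94879150390625, 649.0733642578125), (364.40960693359375, 920.4769287109375), 16.136741638183594)
0.18 0.2 577 [0.461 0.669 0.19 ] [0.251 0.206 0.18 ] [0.651 1.109 0.2  ] ((423.5054931640625, 663.30615234375), (884.605712890625, 394.1880187988281), 83.15985870361328)
0.2 0.215 489 [0.436 0.672 0.208] [0.251 0.216 0.2  ] [0.638 1.113 0.215] ((422.60888671875, 671.1399536132812), (874.103759765625, 385.84063720703125), 83.75299835205078)
0.215 0.25 1316 [0.392 0.903 0.236] [0.25  0.233 0.215] [0.646 1.113 0.25 ] ((493.2000732421875, 707.8751220703125), (385.99786376953125, 899.5557250976562), 14.437225341796875)
```

View pics/m0.png

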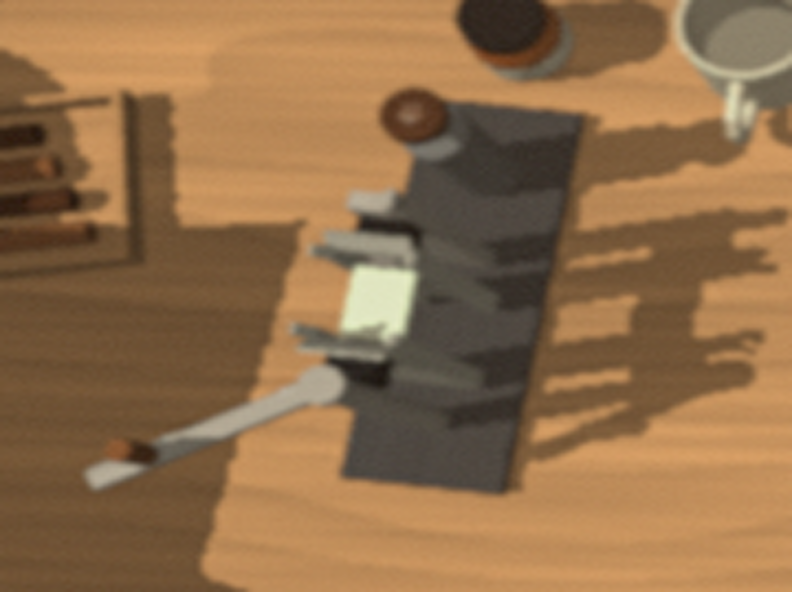

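Run:
```python
from h import *
f=dict(np.load("top0.npz"))
C=onz(f,[(212.5,161),(196.6,262.7),(158,259),(176.6,157.3)],.012)[:,:2];print("plate",C.round(4))
d=C[1]-C[0];print(np.linalg.norm(d),np.degrees(np.arctan2(d[1],d[0])),np.linalg.norm(C[1]-C[2]))
for n in("top","side"):
    f=dict(np.load(f"{n}0.npz"));P=cloud(f);hsv=cv2.cvtColor(f["pixels"],cv2.COLOR_BGR2HSV)
    box=(P[...,0]>.36)&(P[...,0]<.68)&(P[...,1]>.15)&(P[...,1]<.4)
    def rep(nm,k,z):
        v,u=np.where(k);q=onz(f,np.c_[u,v],z)[:,:2];r=cv2.minAreaRect((q*1000).astype(np.float32))
        print(n,nm,len(q),q.mean(0).round(4),np.round(r[0],1),np.round(r[1],1),round(r[2],1),"px",u.min(),u.max(),v.min(),v.max())
    rep("plunger",box&(P[...,2]>.164)&(P[...,2]<.176)&(P[...,0]>.59),.170)
    g=box&(P[...,2]>.145)&(P[...,2]<.162)&(P[...,0]<.58)&(hsv[...,2]>150)&(hsv[...,0]>25)&(hsv[...,0]<80)
    if g.sum()>5: rep("follower",g,.154)
    rep("lip",box&(P[...,2]>.192)&(P[...,2]<.199),.195)
    rep("post+fork",box&(P[...,2]>.188)&(P[...,2]<.194)&(P[...,0]>.55),.192)
    rep("keeper",box&(P[...,2]>.2045)&(P[...,2]<.213)&(P[...,0]<.47),.209)
    rep("pin",box&(P[...,2]>.238)&(P[...,2]<.25)&(P[...,0]<.45)&(P[...,1]>.3),.245)
```

```text
plate [[0.6731 0.1686]
 [0.3946 0.1909]
 [0.4019 0.2938]
 [0.6816 0.2686]]
0.2794102805249558 175.42208872217756 0.10316738413837166
top plunger 189 [0.6281 0.2243] [628.5 224.4] [38.3 36.4] 4.8 px 166 181 153 168
top follower 257 [0.5078 0.2373] [506.2 237. ] [34.8 46.7] 86.7 px 158 174 202 221
top lip 133 [0.5167 0.237 ] [504.9 237.4] [ 57.6 130.3] 83.8 px 146 174 181 237
top post+fork 38 [0.5639 0.2351] [563.8 232. ] [30.9 12.2] 81.7 px 159 172 181 187
top keeper 357 [0.4206 0.2883] [419.7 296. ] [ 25.  141.4] 25.8 px 99 159 229 261
top pin 40 [0.3998 0.3269] [399.7 327. ] [14.9 13.4] 77.6 px 104 111 248 254
side plunger 74 [0.6268 0.2221] [626.2 221.8] [40.9 33.8] 64.4 px 297 307 109 116
side follower 81 [0.5074 0.239 ] [507.  239.3] [37.3 40.9] 82.4 px 261 274 119 127
side lip 70 [0.5018 0.2372] [502.2 239.3] [ 60.2 134.4] 83.2 px 244 285 106 119
side post+fork 9 [0.5602 0.2294] [559.3 232.6] [ 8.2 37.5] 7.0 px 280 285 107 113
side keeper 125 [0.4185 0.2888] [419.3 294. ] [ 29.1 140.8] 26.7 px 217 249 99 116
side pin 18 [0.3998 0.3238] [398.9 322.4] [25.3 12.6] 74.6 px 221 225 92 96
```

Run:
```python
from h import *
a=np.radians(175.2);u=np.array([np.cos(a),np.sin(a)]);w=np.array([-u[1],u[0]]);O=np.array([.5034,.235])
for n in("top","side"):
    f=dict(np.load(f"{n}0.npz"));P=cloud(f)
    L=np.stack([(P[...,:2]-O)@u,(P[...,:2]-O)@w,P[...,2]],-1)*1000
    k=(abs(L[...,0])<80)&(abs(L[...,1])<50)&(L[...,2]>180)&(L[...,2]<199)
    q=L[k];v,x=np.where(k);o=np.argsort(q[:,0])
    for nm,lo,hi in(("catchpost",-80,-46),("wall-",-45,-20),("wall+",20,45),("pivotpost",46,80)):
        s=q[(q[:,0]>lo)&(q[:,0]<hi)]
        if len(s)<4: continue
        t=s[s[:,2]>192.]
        print(n,nm,len(s),"min",s.min(0).round(1),"max",s.max(0).round(1),"| top",len(t),*( (t.min(0).round(1),t.max(0).round(1)) if len(t) else ()))
    k=(L[...,2]>202)&(abs(L[...,0]+60)<25)&(abs(L[...,1])<30);s=L[k];print(n,"prong",len(s),s.mean(0).round(1) if len(s) else "")
    k=(L[...,2]>206)&(L[...,2]<212)&(L[...,0]>40)&(L[...,0]<100);s=L[k];
    k2=s[s[:,0]<75];print("pivot end",s[:,0].min().round(1),k2[:,1].min().round(1),k2[:,1].max().round(1))
```

```text
top catchpost 68 min [-67.1 -18.  180.4] max [-54.8  13.8 197.8] | top 28 [-67.1 -16.8 192. ] [-54.8  13.8 197.8]
top wall- 133 min [-40.8 -33.  180.2] max [-22.2  27.2 198.6] | top 52 [-40.3 -31.3 192.1] [-22.6  27.2 198.6]
top wall+ 118 min [ 20.5 -31.4 180. ] max [ 38.   26.8 198.6] | top 52 [ 20.5 -31.4 192.1] [ 38.   26.8 198.6]
top pivotpost 12 min [5.140e+01 1.000e-01 1.802e+02] max [ 67.4   5.8 198.5] | top 1 [ 64.4   5.8 198.5] [ 64.4   5.8 198.5]
top prong 19 [-60.5  11.5 209.2]
pivot end 48.6 -39.9 7.8
side catchpost 27 min [-66.5 -21.3 181. ] max [-53.6  14.9 198.9] | top 11 [-63.8 -21.3 192.1] [-53.6  14.1 198.9]
side wall- 62 min [-39.6 -34.7 180.6] max [-21.   25.8 198.2] | top 22 [-39.6 -34.7 192.3] [-22.7  25.6 198.2]
side wall+ 55 min [ 21.  -32.6 180.1] max [ 39.   25.5 198.4] | top 25 [ 21.6 -32.6 192. ] [ 39.   25.5 198.4]
side pivotpost 29 min [ 52.   -6.6 180.6] max [ 69.1   6.9 197.9] | top 12 [ 52.   -6.6 192.4] [ 68.6   4.2 197.9]
side prong 15 [-59.3  11.8 209.1]
pivot end 41.6 -611.7 7.7
```

```bash
sed -i 's/(95,80,40),(122,255,255)/(95,60,30),(127,255,255)/' h.py
python3 - <<'E'
from h import *
for n in("top","side"):
    f=dict(np.load(f"{n}0.npz"));print(n)
    for b in blocks(f):print(b)
    for x,y in((319,200),(367,192),(350,275)):
        if n=="top":print(cv2.cvtColor(f["pixels"],cv2.COLOR_BGR2HSV)[y-5:y+6:5,x-5:x+6:5].reshape(-1,3).tolist())
f=dict(np.load("top0.npz"));a=f["pixels"][130:300,290:460]
g=dict(np.load("side0.npz"));b=g["pixels"][200:330,260:440]
cv2.imwrite("pics/b0.png",np.hstack([cv2.resize(a,(400,400),interpolation=2),cv2.resize(b,(400,400*130//180),interpolation=2) if 0 else cv2.copyMakeBorder(cv2.resize(b,(400,289),interpolation=2),0,111,0,0,0)]))
E
```

```text
top
(0.4367, -0.3542, 89.2, 32, 31, [404.0, 252.0])
(0.4671, -0.356, -88.7, 29, 13, [405.0, 239.0])
(0.5695, -0.3529, 73.8, 31, 29, [403.0, 202.0])
(0.5686, -0.1124, 12.8, 32, 30, [312.0, 200.0])
(0.586, -0.2606, -50.3, 34, 32, [369.0, 195.0])
[[109, 105, 129], [117, 25, 112], [109, 117, 131], [4, 41, 131], [118, 26, 116], [111, 71, 125], [110, 106, 120], [134, 38, 88], [14, 128, 128]]
[[114, 50, 122], [118, 29, 115], [12, 98, 117], [139, 18, 112], [13, 49, 130], [109, 118, 130], [140, 32, 96], [110, 106, 127], [114, 62, 124]]
[[166, 95, 145], [157, 102, 133], [155, 107, 133], [166, 95, 143], [177, 86, 154], [11, 111, 174], [170, 93, 146], [154, 105, 131], [153, 105, 129]]
side
(0.4472, -0.3552, -3.0, 55, 36, [331.0, 298.0])
(0.5806, -0.3561, -16.7, 56, 36, [376.0, 278.0])
(0.472, -0.2398, -56.7, 56, 35, [320.0, 260.0])
(0.5941, -0.2532, 40.7, 57, 35, [361.0, 248.0])
(0.572, -0.1215, -78.4, 57, 34, [333.0, 218.0])
```

View pics/b0.png

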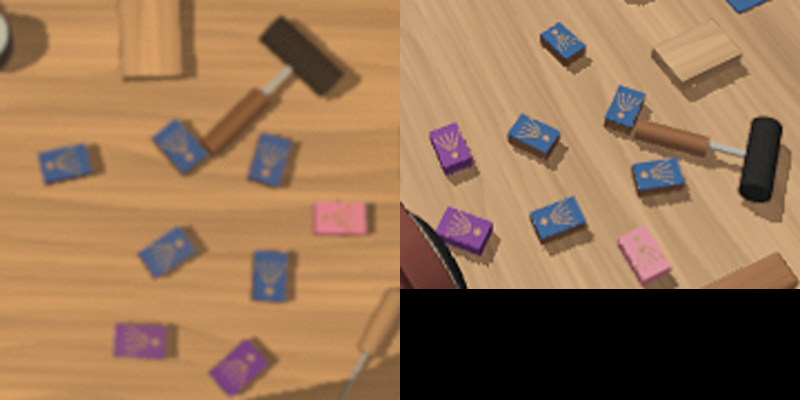

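The crops show the five blue blocks apart from each other. The brayer handle end, top crop (207,147), touches the right corner of the (367,192) block, so I'll grip that block offset away from it.

```bash
python3 - <<'E'
s=open('h.py').read()
a=s.index("    hsv=cv2");b=s.index("    out=[]")
s=s[:a]+'''    I=cv2.GaussianBlur(f["pixels"],(3,3),0).astype(int);hue=cv2.cvtColor(f["pixels"],cv2.COLOR_BGR2HSV)
    m=((I[...,0]>I[...,2]-22)&(I.sum(2)>120)).astype(np.uint8)*255
    m=cv2.morphologyEx(m,cv2.MORPH_OPEN,np.ones((3,3)))
'''+s[b:]
s=s.replace("        (x,y),(w,h),an=","        k=np.zeros_like(m);cv2.drawContours(k,[c],-1,1,-1);b=f['pixels'][k>0].mean(0)\n        if b[0]<b[2]+(5 if a<600 else 5) or not(.3<q[:,0].mean()<.95 and -.6<q[:,1].mean()<.12): continue\n        (x,y),(w,h),an=")
open('h.py','w').write(s)
E
python3 - <<'E'
from h import *
for n in("top","side"):
    f=dict(np.load(f"{n}0.npz"));print(n)
    for b in blocks(f):print(b)
E
```

```text
top
(0.4474, -0.3544, -0.8, 54, 37, [404.0, 247.0])
(0.4722, -0.2405, -55.3, 56, 36, [361.0, 237.0])
(0.5711, -0.1229, -77.2, 56, 36, [317.0, 199.0])
(0.5809, -0.3568, -16.3, 57, 37, [404.0, 197.0])
(0.5941, -0.2542, 41.1, 56, 38, [366.0, 192.0])
side
(0.447, -0.355, -3.2, 58, 39, [330.0, 298.0])
(0.5805, -0.3564, -16.9, 58, 39, [376.0, 278.0])
(0.4723, -0.2396, -54.0, 58, 40, [320.0, 260.0])
(0.5945, -0.253, 41.0, 60, 38, [361.0, 248.0])
(0.571, -0.1217, -76.0, 59, 39, [333.0, 218.0])
```

```bash
cat >> h.py <<'E'
from scipy.spatial.transform import Rotation as Ro
def yawof(R): return np.degrees(np.arctan2(R[1,0],R[0,0]))
def plan(*wps):
    s=state();q=s["tool_rot"];R=Ro.from_quat([q[1],q[2],q[3],q[0]]).as_matrix();p=np.array(s["tool_pos"])
    print("t",round(s["time"],2),"p",p.round(4),"yaw",yawof(R).round(1),"F",np.round(s["contact_force"],1),"w",round(s["gripper_width"]*8.5,2),"g",round(s["grasp_force"],1))
    for x,y,z,a in wps:
        T=R.T@(np.array([x,y,z])-p)*100;c,n=np.cos(np.radians(a)),np.sin(np.radians(a))
        R2=np.array([[c,n,0],[n,-c,0],[0,0,-1.]]);r=Ro.from_matrix(R.T@R2).as_rotvec()
        print("->",(x,y,z,a),"T",T.round(2).tolist(),"r",r.round(3).tolist());R,p=R2,np.array([x,y,z])
E
python3 -c "
from h import *
plan((.447,-.3545,.12,-2),(.447,-.3545,.017,-2))"
```

```text
t 0.1 p [ 0.2023 -0.5908  0.2442] yaw 18.9 F [-0.5 -0.5  0.6] w 8.49 g 0.0
-> (0.447, -0.3545, 0.12, -2) T [30.8, -14.41, 12.45] r [-0.002, 0.0, 0.365]
-> (0.447, -0.3545, 0.017, -2) T [0.0, 0.0, 10.3] r [0.0, 0.0, 0.0]
```

send_rows:
  steps:
    - {"translation":[3.8,-1.8,1.5],"delta_rot":[0,0,0.05],"jaw":6}
    - {"translation":[8.2,-3.8,3.2],"delta_rot":[0,0,0.1],"jaw":6}
    - {"translation":[12.6,-5.9,5],"delta_rot":[0,0,0.15],"jaw":6}
    - {"translation":[17,-8,6.8],"delta_rot":[0,0,0.2],"jaw":6}
    - {"translation":[21.4,-10,8.6],"delta_rot":[0,0,0.25],"jaw":6}
    - {"translation":[25.8,-12.1,10.4],"delta_rot":[0,0,0.3],"jaw":6}
    - {"translation":[29.8,-13.9,12],"delta_rot":[0,0,0.365],"jaw":6}
    - {"translation":[30.8,-14.4,12.45],"delta_rot":[0,0,0.365],"jaw":6}

```text
time: 0.9
tool_pos: [0.4482, -0.3513, 0.118]
tool_rot: [-0.002, 1.0, -0.016, -0.001]
contact_force: [-0.7, -0.8, -0.9]
gripper_width: 0.705
grasp_force: 0.0
```

```bash
python3 -c "
from h import *
plan((.447,-.3545,.017,-2))
f=cam('top');print(blocks(f));cv2.imwrite('pics/t1.png',f['pixels'])
f=cam('side');print(blocks(f))"
```

```text
t 0.9 p [ 0.4482 -0.3513  0.118 ] yaw -1.8 F [-0.7 -0.8 -0.9] w 5.99 g 0.0
-> (0.447, -0.3545, 0.017, -2) T [-0.09, 0.36, 10.1] r [-0.004, 0.003, 0.003]
[(0.4722, -0.2405, -55.3, 56, 36, [361.0, 237.0]), (0.5712, -0.1228, -76.0, 56, 36, [317.0, 199.0]), (0.5802, -0.3579, -16.7, 58, 39, [404.0, 197.0]), (0.5941, -0.2542, 41.1, 56, 38, [366.0, 192.0])]
[(0.4471, -0.3549, -2.7, 58, 39, [330.0, 298.0]), (0.5805, -0.3564, -16.9, 58, 39, [376.0, 278.0]), (0.4682, -0.2337, -56.0, 45, 38, [316.0, 259.0]), (0.5941, -0.2534, 41.0, 59, 38, [361.0, 248.0])]
```

```bash
python3 -c "
from h import *
plan((.447,-.3545,.017,-2))"
```

```text
t 1.0 p [ 0.4475 -0.3529  0.1188] yaw -1.8 F [ 0.  -0.3  0. ] w 6.0 g 0.0
-> (0.447, -0.3545, 0.017, -2) T [-0.02, 0.19, 10.18] r [-0.002, 0.003, 0.004]
```

send_rows:
  steps:
    - {"translation":[0,0,2],"delta_rot":[0,0,0],"jaw":6}
    - {"translation":[0,0,5],"delta_rot":[0,0,0],"jaw":6}
    - {"translation":[0,0,8],"delta_rot":[0,0,0],"jaw":6}
    - {"translation":[0,0,9.5],"delta_rot":[0,0,0],"jaw":6}
    - {"translation":[0,0,10.3],"delta_rot":[0,0,0],"jaw":6}
    - {"translation":[0,0,10.3],"delta_rot":[0,0,0],"jaw":6}
    - {"translation":[0,0,10.3],"delta_rot":[0,0,0],"jaw":6}
    - {"translation":[0,0,10.3],"delta_rot":[0,0,0],"jaw":3}

```text
time: 1.8
tool_pos: [0.4481, -0.3564, 0.0196]
tool_rot: [0.001, 1.0, -0.018, 0.001]
contact_force: [0.9, 0.1, -0.3]
gripper_width: 0.544
grasp_force: 0.0
```

send_rows:
  steps:
    - {"translation":[0,0,0],"delta_rot":[0,0,0],"jaw":3}
    - {"translation":[0,0,0],"delta_rot":[0,0,0],"jaw":3}
    - {"translation":[0,0,0],"delta_rot":[0,0,0],"jaw":3}
    - {"translation":[0,0,0],"delta_rot":[0,0,0],"jaw":3}
    - {"translation":[0,0,0],"delta_rot":[0,0,0],"jaw":3}
    - {"translation":[0,0,0],"delta_rot":[0,0,0],"jaw":3}
    - {"translation":[0,0,0],"delta_rot":[0,0,0],"jaw":3}
    - {"translation":[0,0,0],"delta_rot":[0,0,0],"jaw":3}

```text
time: 2.6
tool_pos: [0.4482, -0.3563, 0.0196]
tool_rot: [0.001, 1.0, -0.018, 0.001]
contact_force: [-0.7, -0.3, 6.0]
gripper_width: 0.404
grasp_force: 62.6
```

```bash
sed -i 's/^def plan(\*wps):/def plan(*wps,start=None):/; s/^    for x,y,z,a in wps:/    if start is not None:\n        p=np.array(start[:3]);c,n=np.cos(np.radians(start[3])),np.sin(np.radians(start[3]));R=np.array([[c,n,0],[n,-c,0],[0,0,-1.]])\n    for x,y,z,a in wps:/' h.py; python3 -c "
from h import *
plan((.447,-.3545,.26,-2),(.504,.237,.26,-5.2),(.504,.237,.202,-5.2),start=(.447,-.3545,.017,-2))
s=state();print(s['tool_rot'])"
```

```text
t 2.6 p [ 0.4482 -0.3563  0.0196] yaw -2.0 F [-0.7 -0.3  6. ] w 3.43 g 62.6
-> (0.447, -0.3545, 0.26, -2) T [0.0, 0.0, -24.3] r [0.0, 0.0, 0.0]
-> (0.504, 0.237, 0.26, -5.2) T [3.63, -59.31, 0.0] r [0.0, 0.0, 0.056]
-> (0.504, 0.237, 0.202, -5.2) T [0.0, 0.0, 5.8] r [0.0, 0.0, 0.0]
[ 0.00112952  0.99984546 -0.01751097  0.00106753]
```

send_rows:
  steps:
    - {"translation":[0,0,-4],"delta_rot":[0,0,0],"jaw":3}
    - {"translation":[0,0,-9],"delta_rot":[0,0,0],"jaw":3}
    - {"translation":[0.2,-2,-14],"delta_rot":[0,0,0],"jaw":3}
    - {"translation":[0.4,-5,-18],"delta_rot":[0,0,0],"jaw":3}
    - {"translation":[0.6,-9,-21.5],"delta_rot":[0,0,0],"jaw":3}
    - {"translation":[0.9,-13.5,-23.5],"delta_rot":[0,0,0],"jaw":3}
    - {"translation":[1.2,-18.5,-24],"delta_rot":[0,0,0],"jaw":3}
    - {"translation":[1.5,-23.5,-24],"delta_rot":[0,0,0],"jaw":3}

```text
time: 3.4
tool_pos: [0.4703, -0.1255, 0.2599]
tool_rot: [0.001, 1.0, -0.018, 0.002]
contact_force: [0.5, -0.3, -0.3]
gripper_width: 0.402
grasp_force: 61.8
```

send_rows:
  steps:
    - {"translation":[0.3,-5,0],"delta_rot":[0,0,0.01],"jaw":3}
    - {"translation":[0.6,-10,0],"delta_rot":[0,0,0.02],"jaw":3}
    - {"translation":[0.9,-15,0],"delta_rot":[0,0,0.03],"jaw":3}
    - {"translation":[1.2,-20,0],"delta_rot":[0,0,0.04],"jaw":3}
    - {"translation":[1.5,-25,0],"delta_rot":[0,0,0.05],"jaw":3}
    - {"translation":[1.8,-30,0],"delta_rot":[0,0,0.056],"jaw":3}
    - {"translation":[2.1,-34,0],"delta_rot":[0,0,0.056],"jaw":3}
    - {"translation":[2.2,-36,0],"delta_rot":[0,0,0.056],"jaw":3}

```text
time: 4.2
tool_pos: [0.5039, 0.2352, 0.2573]
tool_rot: [-0.0, 0.999, -0.044, -0.0]
contact_force: [-0.4, -0.0, -0.6]
gripper_width: 0.407
grasp_force: 61.8
```

Run:
```python
from h import *
f=cam("side");g=cam("side")
plan((.5052,.237,.21,-5.2))
cv2.imwrite("pics/s1.png",cv2.resize(g["pixels"][60:190,190:360],(785,600),interpolation=2))
```

```text
t 4.3 p [0.5039 0.2344 0.2572] yaw -5.0 F [-0.1 -0.9 -0.6] w 3.4 g 61.8
-> (0.5052, 0.237, 0.21, -5.2) T [0.11, -0.27, 4.72] r [-0.0, 0.001, 0.004]
```

View pics/s1.png

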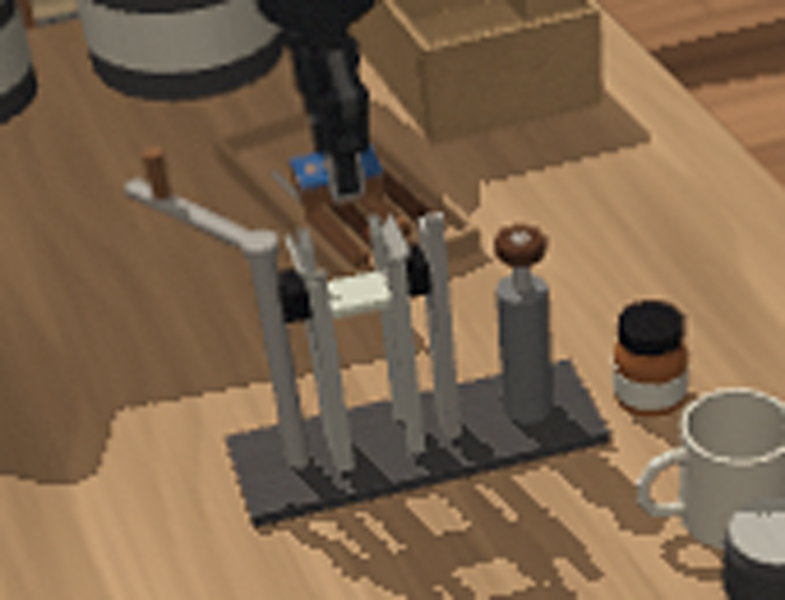

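The side crop shows the block in the gripper at (335,170), above the shaft whose pale follower is at (360,290).

send_rows:
  steps:
    - {"translation":[0.1,-0.27,0],"delta_rot":[0,0,0.004],"jaw":3}
    - {"translation":[0.1,-0.27,1.5],"delta_rot":[0,0,0.004],"jaw":3}
    - {"translation":[0.1,-0.27,3],"delta_rot":[0,0,0.004],"jaw":3}
    - {"translation":[0.1,-0.27,4],"delta_rot":[0,0,0.004],"jaw":3}
    - {"translation":[0.1,-0.27,4.6],"delta_rot":[0,0,0.004],"jaw":3}
    - {"translation":[0.1,-0.27,5],"delta_rot":[0,0,0.004],"jaw":3}
    - {"translation":[0.1,-0.27,5.3],"delta_rot":[0,0,0.004],"jaw":3}
    - {"translation":[0.1,-0.27,5.3],"delta_rot":[0,0,0.004],"jaw":3}

```text
time: 5.1
tool_pos: [0.506, 0.2349, 0.205]
tool_rot: [-0.0, 0.999, -0.048, 0.0]
contact_force: [-1.0, 1.3, -0.7]
gripper_width: 0.403
grasp_force: 61.8
```

send_rows:
  steps:
    - {"translation":[0,0,0.3],"delta_rot":[0,0,0],"jaw":3}
    - {"translation":[0,0,0.6],"delta_rot":[0,0,0],"jaw":3}
    - {"translation":[0,0,0.9],"delta_rot":[0,0,0],"jaw":3}
    - {"translation":[0,0,0.9],"delta_rot":[0,0,0],"jaw":3}
    - {"translation":[0,0,0.9],"delta_rot":[0,0,0],"jaw":3}
    - {"translation":[0,0,0.9],"delta_rot":[0,0,0],"jaw":3}
    - {"translation":[0,0,0.9],"delta_rot":[0,0,0],"jaw":3}
    - {"translation":[0,0,0.9],"delta_rot":[0,0,0],"jaw":3}

```text
time: 5.9
tool_pos: [0.5064, 0.2357, 0.2028]
tool_rot: [-0.001, 0.999, -0.047, 0.001]
contact_force: [-14.0, -1.0, 23.6]
gripper_width: 0.416
grasp_force: 34.7
```

send_rows:
  steps:
    - {"translation":[0,0,-0.5],"delta_rot":[0,0,0],"jaw":3}
    - {"translation":[0,0,-1.5],"delta_rot":[0,0,0],"jaw":3}
    - {"translation":[0,0,-2.5],"delta_rot":[0,0,0],"jaw":3}
    - {"translation":[0,0,-3],"delta_rot":[0,0,0],"jaw":3}
    - {"translation":[0,0,-3],"delta_rot":[0,0,0],"jaw":3}
    - {"translation":[0,0,-3],"delta_rot":[0,0,0],"jaw":3}
    - {"translation":[0,0,-3],"delta_rot":[0,0,0],"jaw":3}
    - {"translation":[0,0,-3],"delta_rot":[0,0,0],"jaw":3}

```text
time: 6.7
tool_pos: [0.5055, 0.2345, 0.225]
tool_rot: [0.0, 0.999, -0.048, -0.001]
contact_force: [0.1, 0.1, -0.8]
gripper_width: 0.402
grasp_force: 64.3
```

Run:
```python
from h import *
plan()
a=cam("top");b=cam("side")
cv2.imwrite("pics/s2.png",np.hstack([cv2.resize(a["pixels"][150:270,100:220],(400,400),interpolation=2),cv2.resize(b["pixels"][70:170,210:310],(400,400),interpolation=2)]))
for f in(a,b):
    P=cloud(f);I=f["pixels"].astype(int)
    k=(I[...,0]>I[...,2]+20)&(P[...,2]>.18)&(P[...,2]<.26)&(P[...,0]>.4)&(P[...,0]<.6)&(P[...,1]>.18)&(P[...,1]<.3)
    v,u=np.where(k);print(f["n"],k.sum(),P[k].mean(0).round(4),P[k].min(0).round(4),P[k].max(0).round(4),np.polyfit(P[k][:,0],P[k][:,2],1))
    print(onz(f,np.c_[u,v],.2366)[:,:2].min(0),onz(f,np.c_[u,v],.2366)[:,:2].max(0))
```

```text
t 6.7 p [0.5055 0.2345 0.225 ] yaw -5.5 F [ 0.1  0.1 -0.8] w 3.42 g 64.3
top 92 [0.4903 0.229  0.2265] [0.4762 0.2109 0.2192] [0.5293 0.2457 0.2576] [0.01386477 0.21968631]
[0.47468617 0.21187153] [0.52710614 0.24079064]
side 57 [0.4983 0.2327 0.2279] [0.4753 0.2154 0.2254] [0.5315 0.2555 0.2316] [-0.01059092  0.23317656]
[0.47231484 0.20080834] [0.5272077  0.24111672]
```

View pics/s2.png

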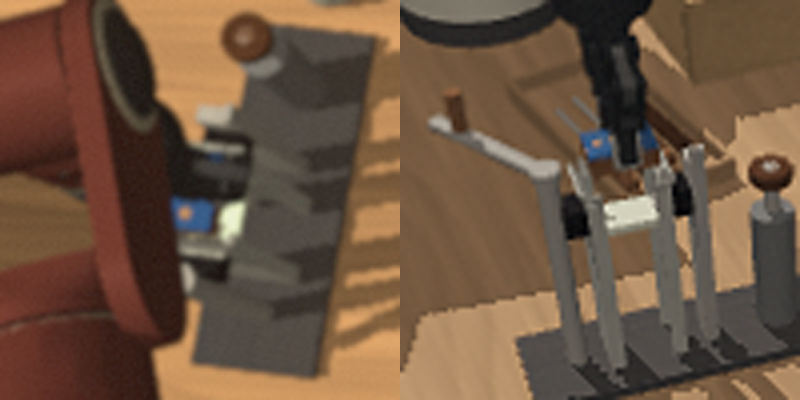

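Top half: the block at (190,215) sits just over the shaft. Side half: it is level at (615,145), right above the walls. The reaction force asks for a shift to −x, and y is about 2 mm short.

send_rows:
  steps:
    - {"translation":[-0.22,-0.2,0],"delta_rot":[0,0,0],"jaw":3}
    - {"translation":[-0.22,-0.2,1],"delta_rot":[0,0,0],"jaw":3}
    - {"translation":[-0.22,-0.2,2],"delta_rot":[0,0,0],"jaw":3}
    - {"translation":[-0.22,-0.2,2.3],"delta_rot":[0,0,0],"jaw":3}
    - {"translation":[-0.22,-0.2,2.5],"delta_rot":[0,0,0],"jaw":3}
    - {"translation":[-0.22,-0.2,2.6],"delta_rot":[0,0,0],"jaw":3}
    - {"translation":[-0.22,-0.2,2.6],"delta_rot":[0,0,0],"jaw":3}
    - {"translation":[-0.22,-0.2,2.6],"delta_rot":[0,0,0],"jaw":3}

```text
time: 7.6
tool_pos: [0.5037, 0.2368, 0.1995]
tool_rot: [0.0, 0.999, -0.048, -0.0]
contact_force: [0.3, 0.2, -0.9]
gripper_width: 0.405
grasp_force: 64.4
```

```bash
python3 -c "
from h import *
plan();print(state()['ft_torque'])"
```

```text
t 7.6 p [0.5037 0.2368 0.1995] yaw -5.5 F [ 0.3  0.2 -0.9] w 3.44 g 64.4
[ 0.07208632 -0.22309533 -0.04189863]
```

send_rows:
  steps:
    - {"translation":[0,0,0.6],"delta_rot":[0,0,0],"jaw":3}
    - {"translation":[0,0,1.2],"delta_rot":[0,0,0],"jaw":3}
    - {"translation":[0,0,1.8],"delta_rot":[0,0,0],"jaw":3}
    - {"translation":[0,0,2.4],"delta_rot":[0,0,0],"jaw":3}
    - {"translation":[0,0,3],"delta_rot":[0,0,0],"jaw":3}
    - {"translation":[0,0,3.5],"delta_rot":[0,0,0],"jaw":3}
    - {"translation":[0,0,3.5],"delta_rot":[0,0,0],"jaw":3}
    - {"translation":[0,0,3.5],"delta_rot":[0,0,0],"jaw":3}

```text
time: 8.4
tool_pos: [0.5038, 0.2369, 0.1643]
tool_rot: [-0.0, 0.999, -0.048, 0.0]
contact_force: [1.7, 1.4, 0.6]
gripper_width: 0.404
grasp_force: 64.6
```

send_rows:
  steps:
    - {"translation":[0,0,0.4],"delta_rot":[0,0,0],"jaw":3}
    - {"translation":[0,0,0.8],"delta_rot":[0,0,0],"jaw":3}
    - {"translation":[0,0,1.2],"delta_rot":[0,0,0],"jaw":3}
    - {"translation":[0,0,1.4],"delta_rot":[0,0,0],"jaw":3}
    - {"translation":[0,0,1.4],"delta_rot":[0,0,0],"jaw":3}
    - {"translation":[0,0,1.4],"delta_rot":[0,0,0],"jaw":3}
    - {"translation":[0,0,1.4],"delta_rot":[0,0,0],"jaw":3}
    - {"translation":[0,0,1.4],"delta_rot":[0,0,0],"jaw":3}

```text
time: 9.2
tool_pos: [0.5038, 0.2369, 0.1509]
tool_rot: [-0.0, 0.999, -0.048, 0.0]
contact_force: [0.8, -0.5, 4.5]
gripper_width: 0.406
grasp_force: 64.9
```

Run:
```python
from h import *
plan()
for n in("top","side"):
    f=cam(n);P=cloud(f);I=f["pixels"].astype(int)
    k=(I[...,0]>I[...,2]+15)&(P[...,2]>.12)&(P[...,2]<.26)&(P[...,0]>.4)&(P[...,0]<.6)&(P[...,1]>.18)&(P[...,1]<.3)
    if k.sum(): print(n,k.sum(),P[k].mean(0).round(4),np.median(P[k][:,2]).round(4))
```

```text
t 9.2 p [0.5038 0.2369 0.1509] yaw -5.5 F [ 0.8 -0.5  4.5] w 3.45 g 64.9
top 36 [0.4919 0.227  0.1622] 0.153
side 30 [0.5019 0.2318 0.1544] 0.1541
```

send_rows:
  steps:
    - {"translation":[0,0,0.2],"delta_rot":[0,0,0],"jaw":3}
    - {"translation":[0,0,0.2],"delta_rot":[0,0,0],"jaw":3}
    - {"translation":[0,0,0.2],"delta_rot":[0,0,0],"jaw":3}
    - {"translation":[0,0,0.2],"delta_rot":[0,0,0],"jaw":5.5}
    - {"translation":[0,0,0.2],"delta_rot":[0,0,0],"jaw":5.5}
    - {"translation":[0,0,0.2],"delta_rot":[0,0,0],"jaw":5.5}
    - {"translation":[0,0,0.2],"delta_rot":[0,0,0],"jaw":5.5}
    - {"translation":[0,0,0.2],"delta_rot":[0,0,0],"jaw":5.5}

```text
time: 10.1
tool_pos: [0.5035, 0.2368, 0.1483]
tool_rot: [0.0, 0.999, -0.048, -0.0]
contact_force: [-0.0, -0.7, -0.2]
gripper_width: 0.644
grasp_force: 0.0
```

send_rows:
  steps:
    - {"translation":[0,0,-1],"delta_rot":[0,0,0],"jaw":5.5}
    - {"translation":[0,0,-4],"delta_rot":[0,0,0],"jaw":5.5}
    - {"translation":[0,0,-8],"delta_rot":[0,0,0],"jaw":5.5}
    - {"translation":[0,1,-11],"delta_rot":[0,0,0],"jaw":5.5}
    - {"translation":[0,5,-11],"delta_rot":[0,0,0],"jaw":5.5}
    - {"translation":[0,10,-11],"delta_rot":[0,0,0],"jaw":5.5}
    - {"translation":[0,15,-11],"delta_rot":[0,0,0],"jaw":5.5}
    - {"translation":[0,20,-11],"delta_rot":[0,0,0],"jaw":5.5}

```text
time: 10.9
tool_pos: [0.4844, 0.0362, 0.2599]
tool_rot: [0.0, 0.999, -0.047, 0.001]
contact_force: [1.3, 0.8, -0.2]
gripper_width: 0.644
grasp_force: 0.0
```

Run:
```python
from h import *
a=cam("top");b=cam("side")
for f in(a,b):
    print(f["n"],*blocks(f),sep="\n")
    P=cloud(f);I=f["pixels"].astype(int)
    k=(I[...,0]>I[...,2]+15)&(P[...,2]>.12)&(P[...,2]<.26)&(P[...,0]>.4)&(P[...,0]<.6)&(P[...,1]>.18)&(P[...,1]<.3)
    if k.sum(): print(k.sum(),P[k].mean(0).round(4),np.median(P[k][:,2]).round(4),P[k].min(0).round(4),P[k].max(0).round(4))
plan()
cv2.imwrite("pics/s3.png",np.hstack([cv2.resize(a["pixels"][150:270,100:220],(400,400),interpolation=2),cv2.resize(b["pixels"][70:170,210:310],(400,400),interpolation=2)]))
```

```text
top
(0.4722, -0.2405, -55.3, 56, 36, [361.0, 237.0])
(0.5712, -0.1228, -76.0, 56, 36, [317.0, 199.0])
(0.5947, -0.254, 40.8, 55, 38, [366.0, 192.0])
98 [0.5084 0.246  0.156 ] 0.1561 [0.4841 0.2342 0.1437] [0.5309 0.2568 0.162 ]
side
(0.5806, -0.3563, -17.5, 59, 40, [376.0, 278.0])
(0.4723, -0.2396, -54.0, 58, 40, [320.0, 260.0])
(0.5945, -0.2529, 41.0, 60, 38, [361.0, 248.0])
(0.571, -0.1217, -76.0, 59, 39, [333.0, 218.0])
63 [0.5061 0.2345 0.1571] 0.1568 [0.4803 0.2177 0.1539] [0.528  0.2566 0.1676]
t 11.0 p [0.4845 0.033  0.2598] yaw -5.9 F [-0.3  1.   0.3] w 5.47 g 0.0
```

View pics/s3.png

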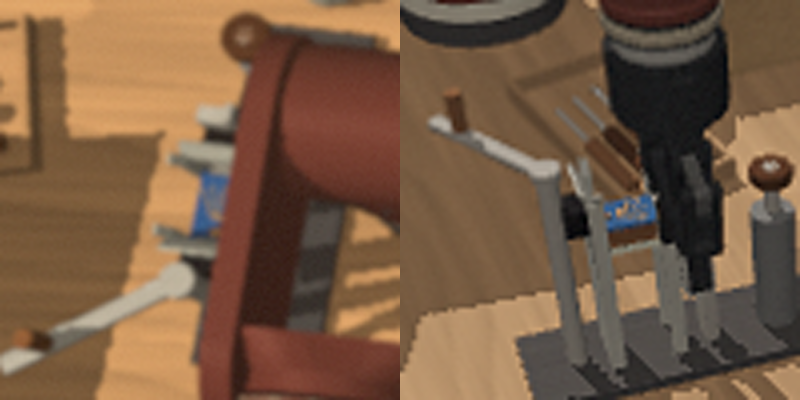

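Block 1 is held: its blue top is at about the catch height, side crop (630,212). Next is the block at (.472,-.240).

```bash
python3 -c "
from h import *
plan((.472,-.240,.10,-54.5),start=(.4843,.0377,.26,-5.5))"
```

```text
t 11.0 p [0.4845 0.033  0.2598] yaw -5.9 F [-0.3  1.   0.3] w 5.47 g 0.0
-> (0.472, -0.24, 0.1, -54.5) T [1.44, 27.76, 16.0] r [0.0, 0.0, 0.855]
```

send_rows:
  steps:
    - {"translation":[0.2,4,1],"delta_rot":[0,0,0.14],"jaw":5.5}
    - {"translation":[0.4,8.5,3],"delta_rot":[0,0,0.28],"jaw":5.5}
    - {"translation":[0.6,13,5.2],"delta_rot":[0,0,0.42],"jaw":5.5}
    - {"translation":[0.8,17.3,7.8],"delta_rot":[0,0,0.56],"jaw":5.5}
    - {"translation":[1,21,10.8],"delta_rot":[0,0,0.7],"jaw":5.5}
    - {"translation":[1.3,24.8,13.4],"delta_rot":[0,0,0.83],"jaw":5.5}
    - {"translation":[1.44,27.3,15.6],"delta_rot":[0,0,0.855],"jaw":5.5}
    - {"translation":[1.44,27.76,16],"delta_rot":[0,0,0.855],"jaw":5.5}

```text
time: 11.8
tool_pos: [0.4713, -0.2409, 0.0963]
tool_rot: [-0.0, 0.889, -0.459, -0.002]
contact_force: [0.1, 1.0, -0.4]
gripper_width: 0.644
grasp_force: 0.0
```

Run:
```python
from h import *
for n in("side","top"):print(*blocks(cam(n)),sep="\n")
cam("top");plan((.472,-.240,.018,-54.5))
```

```text
(0.5802, -0.3564, -16.9, 58, 39, [376.0, 278.0])
(0.474, -0.2383, -54.0, 58, 44, [319.0, 259.0])
(0.5941, -0.2534, 41.0, 59, 38, [361.0, 248.0])
(0.5784, -0.1384, 45.0, 45, 28, [337.0, 221.0])
(0.463, -0.2279, 37.7, 36, 27, [356.0, 241.0])
(0.5712, -0.1228, -76.0, 56, 36, [317.0, 199.0])
(0.58, -0.3565, -16.3, 59, 37, [404.0, 198.0])
t 11.95 p [ 0.4732 -0.2395  0.0995] yaw -54.4 F [ 0.5 -1.7 -0.1] w 5.47 g 0.0
-> (0.472, -0.24, 0.018, -54.5) T [-0.03, 0.14, 8.15] r [-0.001, -0.0, 0.002]
```

send_rows:
  steps:
    - {"translation":[0,0.1,2],"delta_rot":[0,0,0],"jaw":5.5}
    - {"translation":[0,0.1,4.5],"delta_rot":[0,0,0],"jaw":5.5}
    - {"translation":[0,0.1,6.5],"delta_rot":[0,0,0],"jaw":5.5}
    - {"translation":[0,0.1,7.7],"delta_rot":[0,0,0],"jaw":5.5}
    - {"translation":[0,0.1,8.1],"delta_rot":[0,0,0],"jaw":5.5}
    - {"translation":[0,0.1,8.1],"delta_rot":[0,0,0],"jaw":5.5}
    - {"translation":[0,0.1,8.1],"delta_rot":[0,0,0],"jaw":3}
    - {"translation":[0,0.1,8.1],"delta_rot":[0,0,0],"jaw":3}

```text
time: 12.75
tool_pos: [0.4733, -0.2413, 0.0197]
tool_rot: [0.0, 0.889, -0.457, 0.002]
contact_force: [1.0, -0.3, 0.2]
gripper_width: 0.4
grasp_force: 61.8
```

send_rows:
  steps:
    - {"translation":[0,0,0],"delta_rot":[0,0,0],"jaw":3}
    - {"translation":[0,0,0],"delta_rot":[0,0,0],"jaw":3}
    - {"translation":[0,0,0],"delta_rot":[0,0,0],"jaw":3}
    - {"translation":[0,0,0],"delta_rot":[0,0,0],"jaw":3}
    - {"translation":[0,0,0],"delta_rot":[0,0,0],"jaw":3}
    - {"translation":[0,0,0],"delta_rot":[0,0,0],"jaw":3}
    - {"translation":[0,0,0],"delta_rot":[0,0,0],"jaw":3}
    - {"translation":[0,0,0],"delta_rot":[0,0,0],"jaw":3}

```text
time: 13.55
tool_pos: [0.4732, -0.2413, 0.0195]
tool_rot: [0.0, 0.889, -0.458, 0.002]
contact_force: [-0.5, 0.5, 6.3]
gripper_width: 0.404
grasp_force: 62.6
```

Run:
```python
from h import *
p=state()["tool_pos"]
plan((.4722,-.13,.26,-30),(.5022,.2368,.26,-5.5))
a=np.radians(-54.5);print("tcp-block along tool x mm",1000*((p[:2]-np.array([.4722,-.240]))@[np.cos(a),np.sin(a)]))
```

```text
t 13.55 p [ 0.4732 -0.2413  0.0195] yaw -54.5 F [-0.5  0.5  6.3] w 3.44 g 62.6
-> (0.4722, -0.13, 0.26, -30) T [-9.05, -6.43, -24.06] r [-0.001, -0.003, -0.427]
-> (0.5022, 0.2368, 0.26, -5.5) T [-15.74, -33.27, 0.0] r [0.0, 0.0, -0.428]
tcp-block along tool x mm 1.65360613944165
```

send_rows:
  steps:
    - {"translation":[0,0,-4],"delta_rot":[0,0,0],"jaw":3}
    - {"translation":[0,0,-8.5],"delta_rot":[0,0,0],"jaw":3}
    - {"translation":[-1,-0.7,-13],"delta_rot":[0,0,-0.06],"jaw":3}
    - {"translation":[-2.5,-1.8,-17],"delta_rot":[0,0,-0.14],"jaw":3}
    - {"translation":[-4,-2.9,-20.5],"delta_rot":[0,0,-0.22],"jaw":3}
    - {"translation":[-5.8,-4.1,-23],"delta_rot":[0,0,-0.3],"jaw":3}
    - {"translation":[-7.5,-5.3,-24],"delta_rot":[0,0,-0.37],"jaw":3}
    - {"translation":[-9.05,-6.43,-24.06],"delta_rot":[0,0,-0.427],"jaw":3}

```text
time: 14.35
tool_pos: [0.4723, -0.1291, 0.2611]
tool_rot: [0.0, 0.966, -0.257, 0.002]
contact_force: [0.9, -0.0, -0.7]
gripper_width: 0.406
grasp_force: 61.9
```

send_rows:
  steps:
    - {"translation":[-1.9,-4,0],"delta_rot":[0,0,-0.06],"jaw":3}
    - {"translation":[-3.9,-8.4,0],"delta_rot":[0,0,-0.12],"jaw":3}
    - {"translation":[-6,-12.8,0],"delta_rot":[0,0,-0.18],"jaw":3}
    - {"translation":[-8.1,-17.3,0],"delta_rot":[0,0,-0.24],"jaw":3}
    - {"translation":[-10.2,-21.8,0],"delta_rot":[0,0,-0.3],"jaw":3}
    - {"translation":[-12.3,-26.3,0],"delta_rot":[0,0,-0.36],"jaw":3}
    - {"translation":[-14.3,-30.6,0],"delta_rot":[0,0,-0.42],"jaw":3}
    - {"translation":[-15.6,-33.2,0],"delta_rot":[0,0,-0.428],"jaw":3}

```text
time: 15.15
tool_pos: [0.5018, 0.239, 0.2581]
tool_rot: [-0.0, 0.999, -0.046, -0.0]
contact_force: [0.1, -0.6, -0.3]
gripper_width: 0.4
grasp_force: 61.9
```

send_rows:
  steps:
    - {"translation":[0,0,1],"delta_rot":[0,0,0],"jaw":3}
    - {"translation":[0,0,2],"delta_rot":[0,0,0],"jaw":3}
    - {"translation":[0,0,3],"delta_rot":[0,0,0],"jaw":3}
    - {"translation":[0,0,3],"delta_rot":[0,0,0],"jaw":3}
    - {"translation":[0,0,3],"delta_rot":[0,0,0],"jaw":3}
    - {"translation":[0,0,3],"delta_rot":[0,0,0],"jaw":3}
    - {"translation":[0,0,3],"delta_rot":[0,0,0],"jaw":3}
    - {"translation":[0,0,3],"delta_rot":[0,0,0],"jaw":3}

```text
time: 15.95
tool_pos: [0.5026, 0.2359, 0.2289]
tool_rot: [-0.0, 0.999, -0.048, 0.0]
contact_force: [0.2, 0.2, -0.4]
gripper_width: 0.397
grasp_force: 61.9
```

Run:
```python
from h import *
plan((.5038,.2368,.198,-5.5))
```

```text
t 15.95 p [0.5026 0.2359 0.2289] yaw -5.5 F [ 0.2  0.2 -0.4] w 3.38 g 61.9
-> (0.5038, 0.2368, 0.198, -5.5) T [0.11, -0.1, 3.09] r [-0.0, -0.001, 0.0]
```

send_rows:
  steps:
    - {"translation":[0.1,-0.1,0],"delta_rot":[0,0,0],"jaw":3}
    - {"translation":[0.1,-0.1,1],"delta_rot":[0,0,0],"jaw":3}
    - {"translation":[0.1,-0.1,2],"delta_rot":[0,0,0],"jaw":3}
    - {"translation":[0.1,-0.1,2.5],"delta_rot":[0,0,0],"jaw":3}
    - {"translation":[0.1,-0.1,2.8],"delta_rot":[0,0,0],"jaw":3}
    - {"translation":[0.1,-0.1,3],"delta_rot":[0,0,0],"jaw":3}
    - {"translation":[0.1,-0.1,3],"delta_rot":[0,0,0],"jaw":3}
    - {"translation":[0.1,-0.1,3],"delta_rot":[0,0,0],"jaw":3}

```text
time: 16.75
tool_pos: [0.5044, 0.2369, 0.1984]
tool_rot: [-0.0, 0.999, -0.048, 0.001]
contact_force: [5.6, 0.6, -0.3]
gripper_width: 0.403
grasp_force: 62.0
```

send_rows:
  steps:
    - {"translation":[0.05,0,0.6],"delta_rot":[0,0,0],"jaw":3}
    - {"translation":[0.05,0,1.2],"delta_rot":[0,0,0],"jaw":3}
    - {"translation":[0.05,0,1.8],"delta_rot":[0,0,0],"jaw":3}
    - {"translation":[0.05,0,2.4],"delta_rot":[0,0,0],"jaw":3}
    - {"translation":[0.05,0,3],"delta_rot":[0,0,0],"jaw":3}
    - {"translation":[0.05,0,3.5],"delta_rot":[0,0,0],"jaw":3}
    - {"translation":[0.05,0,4],"delta_rot":[0,0,0],"jaw":3}
    - {"translation":[0.05,0,4.4],"delta_rot":[0,0,0],"jaw":3}

```text
time: 17.55
tool_pos: [0.5041, 0.2372, 0.155]
tool_rot: [-0.0, 0.999, -0.048, 0.0]
contact_force: [0.6, -0.2, 8.1]
gripper_width: 0.404
grasp_force: 62.8
```

send_rows:
  steps:
    - {"translation":[0,0,0.3],"delta_rot":[0,0,0],"jaw":3}
    - {"translation":[0,0,0.5],"delta_rot":[0,0,0],"jaw":3}
    - {"translation":[0,0,0.55],"delta_rot":[0,0,0],"jaw":3}
    - {"translation":[0,0,0.55],"delta_rot":[0,0,0],"jaw":3}
    - {"translation":[0,0,0.55],"delta_rot":[0,0,0],"jaw":3}
    - {"translation":[0,0,0.55],"delta_rot":[0,0,0],"jaw":3}
    - {"translation":[0,0,0.55],"delta_rot":[0,0,0],"jaw":3}
    - {"translation":[0,0,0.55],"delta_rot":[0,0,0],"jaw":3}

```text
time: 18.35
tool_pos: [0.5041, 0.2371, 0.1494]
tool_rot: [-0.0, 0.999, -0.048, 0.0]
contact_force: [1.3, -1.5, 5.7]
gripper_width: 0.404
grasp_force: 62.7
```

```bash
cat >> h.py <<'E'
def magz(n="side"):
    f=cam(n);P=cloud(f);I=f["pixels"].astype(int)
    k=(I[...,0]>I[...,2]+15)&(P[...,2]>.12)&(P[...,2]<.26)&(P[...,0]>.4)&(P[...,0]<.6)&(P[...,1]>.18)&(P[...,1]<.3)
    if k.sum(): print("mag",n,k.sum(),P[k].mean(0).round(4),"z med",np.median(P[k][:,2]).round(4),P[k].min(0).round(4),P[k].max(0).round(4))
    return f
E
python3 - <<'E'
from h import *
magz();magz("top");plan((.5044,.2368,.149,-5.5))
E
```

```text
mag side 32 [0.503  0.2281 0.1471] z med 0.1519 [0.4835 0.2166 0.1292] [0.527  0.2519 0.1569]
mag top 26 [0.4912 0.2335 0.1568] z med 0.1506 [0.4832 0.2148 0.1473] [0.5251 0.2447 0.2092]
t 18.45 p [0.5041 0.2372 0.1494] yaw -5.5 F [ 2.3 -0.9  6.4] w 3.41 g 62.7
-> (0.5044, 0.2368, 0.149, -5.5) T [0.03, 0.03, 0.04] r [-0.001, -0.0, 0.001]
```

send_rows:
  steps:
    - {"translation":[0,0,0.1],"delta_rot":[0,0,0],"jaw":3}
    - {"translation":[0,0,0.1],"delta_rot":[0,0,0],"jaw":5.5}
    - {"translation":[0,0,0.1],"delta_rot":[0,0,0],"jaw":5.5}
    - {"translation":[0,0,0.1],"delta_rot":[0,0,0],"jaw":5.5}
    - {"translation":[0,0,0.1],"delta_rot":[0,0,0],"jaw":5.5}
    - {"translation":[0,0,-2],"delta_rot":[0,0,0],"jaw":5.5}
    - {"translation":[0,0,-6],"delta_rot":[0,0,0],"jaw":5.5}
    - {"translation":[0,0,-10],"delta_rot":[0,0,0],"jaw":5.5}

```text
time: 19.25
tool_pos: [0.5029, 0.2366, 0.2485]
tool_rot: [0.001, 0.999, -0.048, -0.002]
contact_force: [0.6, 0.0, 0.9]
gripper_width: 0.641
grasp_force: 0.0
```

Run:
```python
from h import *
f=magz();print(*blocks(f),sep="\n");magz("top")
plan((.571,-.122,.10,-76.3),start=(.504,.2371,.249,-5.5))
plan((.535,.06,.25,-41),(.571,-.122,.10,-76.3),start=(.504,.2371,.249,-5.5))
```

```text
mag side 68 [0.5076 0.2326 0.1555] z med 0.1574 [0.4803 0.2141 0.1335] [0.5275 0.2547 0.1675]
(0.5803, -0.3565, -18.0, 58, 39, [376.0, 278.0])
(0.6029, -0.2555, 27.6, 60, 38, [364.0, 247.0])
(0.572, -0.1214, -78.3, 60, 39, [333.0, 218.0])
mag top 127 [0.5017 0.2332 0.156 ] z med 0.1562 [0.4823 0.2172 0.1492] [0.5267 0.2533 0.1619]
t 19.35 p [0.5068 0.2379 0.2562] yaw -5.5 F [0.2 1.  1. ] w 5.47 g 0.0
-> (0.571, -0.122, 0.1, -76.3) T [10.11, 35.1, 14.9] r [0.0, 0.0, 1.236]
t 19.35 p [0.5068 0.2379 0.2562] yaw -5.5 F [0.2 1.  1. ] w 5.47 g 0.0
-> (0.535, 0.06, 0.25, -41) T [4.78, 17.33, -0.1] r [0.0, 0.0, 0.62]
-> (0.571, -0.122, 0.1, -76.3) T [14.66, 11.37, 15.0] r [0.0, 0.0, 0.616]
```

send_rows:
  steps:
    - {"translation":[0.4,1.2,0],"delta_rot":[0,0,0.08],"jaw":5.5}
    - {"translation":[0.9,3.4,0],"delta_rot":[0,0,0.16],"jaw":5.5}
    - {"translation":[1.5,5.6,0],"delta_rot":[0,0,0.24],"jaw":5.5}
    - {"translation":[2.2,8,0],"delta_rot":[0,0,0.32],"jaw":5.5}
    - {"translation":[2.8,10.3,0],"delta_rot":[0,0,0.4],"jaw":5.5}
    - {"translation":[3.5,12.6,0],"delta_rot":[0,0,0.48],"jaw":5.5}
    - {"translation":[4.1,15,0],"delta_rot":[0,0,0.55],"jaw":5.5}
    - {"translation":[4.78,17.33,0],"delta_rot":[0,0,0.62],"jaw":5.5}

```text
time: 20.15
tool_pos: [0.5346, 0.0589, 0.2478]
tool_rot: [0.0, 0.936, -0.351, -0.001]
contact_force: [-0.2, 0.5, -0.8]
gripper_width: 0.644
grasp_force: 0.0
```

send_rows:
  steps:
    - {"translation":[2,1.5,2],"delta_rot":[0,0,0.09],"jaw":5.5}
    - {"translation":[4,3.1,4],"delta_rot":[0,0,0.18],"jaw":5.5}
    - {"translation":[6.2,4.8,6.2],"delta_rot":[0,0,0.27],"jaw":5.5}
    - {"translation":[8.5,6.6,8.5],"delta_rot":[0,0,0.36],"jaw":5.5}
    - {"translation":[10.8,8.4,11],"delta_rot":[0,0,0.45],"jaw":5.5}
    - {"translation":[13,10,13.3],"delta_rot":[0,0,0.54],"jaw":5.5}
    - {"translation":[14.4,11.2,14.7],"delta_rot":[0,0,0.616],"jaw":5.5}
    - {"translation":[14.66,11.37,15],"delta_rot":[0,0,0.616],"jaw":5.5}

```text
time: 20.95
tool_pos: [0.5693, -0.1232, 0.0955]
tool_rot: [0.001, 0.786, -0.618, -0.003]
contact_force: [0.2, -0.1, 0.8]
gripper_width: 0.644
grasp_force: 0.0
```

Run:
```python
from h import *
for n in("side","top"):print(*blocks(cam(n)),sep="\n")
cam("top");plan((.571,-.1222,.018,-76.5))
```

```text
(0.5804, -0.3562, -18.0, 58, 39, [376.0, 278.0])
(0.6032, -0.2556, 28.6, 60, 38, [364.0, 247.0])
(0.571, -0.1217, -76.0, 59, 39, [333.0, 218.0])
(0.6027, -0.2571, 26.6, 55, 37, [367.0, 189.0])
t 21.1 p [ 0.571  -0.1216  0.0988] yaw -76.2 F [0.5 0.3 0.5] w 5.51 g 0.0
-> (0.571, -0.1222, 0.018, -76.5) T [0.06, 0.02, 8.08] r [0.0, 0.001, 0.005]
```

send_rows:
  steps:
    - {"translation":[0.05,0,2],"delta_rot":[0,0,0],"jaw":5.5}
    - {"translation":[0.05,0,4.5],"delta_rot":[0,0,0],"jaw":5.5}
    - {"translation":[0.05,0,6.5],"delta_rot":[0,0,0],"jaw":5.5}
    - {"translation":[0.05,0,7.7],"delta_rot":[0,0,0],"jaw":5.5}
    - {"translation":[0.05,0,8.1],"delta_rot":[0,0,0],"jaw":5.5}
    - {"translation":[0.05,0,8.1],"delta_rot":[0,0,0],"jaw":5.5}
    - {"translation":[0.05,0,8.1],"delta_rot":[0,0,0],"jaw":3}
    - {"translation":[0.05,0,8.1],"delta_rot":[0,0,0],"jaw":3}

```text
time: 21.9
tool_pos: [0.5728, -0.1231, 0.0199]
tool_rot: [-0.001, 0.787, -0.617, 0.002]
contact_force: [0.6, -0.6, -0.5]
gripper_width: 0.401
grasp_force: 62.5
```

send_rows:
  steps:
    - {"translation":[0,0,0],"delta_rot":[0,0,0],"jaw":3}
    - {"translation":[0,0,0],"delta_rot":[0,0,0],"jaw":3}
    - {"translation":[0,0,0],"delta_rot":[0,0,0],"jaw":3}
    - {"translation":[0,0,0],"delta_rot":[0,0,0],"jaw":3}
    - {"translation":[0,0,0],"delta_rot":[0,0,0],"jaw":3}
    - {"translation":[0,0,0],"delta_rot":[0,0,0],"jaw":3}
    - {"translation":[0,0,0],"delta_rot":[0,0,0],"jaw":3}
    - {"translation":[0,0,0],"delta_rot":[0,0,0],"jaw":3}

```text
time: 22.7
tool_pos: [0.5727, -0.123, 0.0197]
tool_rot: [-0.001, 0.787, -0.618, 0.001]
contact_force: [-0.1, 0.1, 6.1]
gripper_width: 0.402
grasp_force: 63.3
```

Run:
```python
from h import *
p=state()["tool_pos"]
a=np.radians(-76.3);o=(p[:2]-np.array([.571,-.1222]))@[np.cos(a),np.sin(a)];print("tcp-block along tool x mm",1000*o)
t=np.array([.5024,.237])+o*np.array([.995,-.096])
plan((.54,-.0,.26,-50),(*t.round(4),.26,-5.5))
```

```text
tcp-block along tool x mm 1.2176096603249693
t 22.7 p [ 0.5727 -0.123   0.0197] yaw -76.3 F [-0.1  0.1  6.1] w 3.42 g 63.3
-> (0.54, -0.0, 0.26, -50) T [-12.69, 0.19, -24.05] r [-0.002, -0.002, -0.459]
-> (np.float64(0.5036), np.float64(0.2369), 0.26, -5.5) T [-20.49, -12.44, 0.0] r [0.0, 0.0, -0.777]
```

send_rows:
  steps:
    - {"translation":[0,0,-4],"delta_rot":[0,0,0],"jaw":3}
    - {"translation":[0,0,-8.5],"delta_rot":[0,0,0],"jaw":3}
    - {"translation":[-1.2,0,-13],"delta_rot":[0,0,-0.06],"jaw":3}
    - {"translation":[-3.2,0,-17],"delta_rot":[0,0,-0.14],"jaw":3}
    - {"translation":[-5.5,0.1,-20.5],"delta_rot":[0,0,-0.23],"jaw":3}
    - {"translation":[-8,0.1,-23],"delta_rot":[0,0,-0.32],"jaw":3}
    - {"translation":[-10.5,0.2,-24],"delta_rot":[0,0,-0.4],"jaw":3}
    - {"translation":[-12.7,0.2,-24.05],"delta_rot":[0,0,-0.459],"jaw":3}

```text
time: 23.5
tool_pos: [0.5397, 0.0011, 0.2611]
tool_rot: [-0.001, 0.907, -0.421, 0.002]
contact_force: [0.8, -1.3, -1.7]
gripper_width: 0.402
grasp_force: 62.6
```

send_rows:
  steps:
    - {"translation":[-2.5,-1.5,0],"delta_rot":[0,0,-0.1],"jaw":3}
    - {"translation":[-5.5,-3.3,0],"delta_rot":[0,0,-0.21],"jaw":3}
    - {"translation":[-8.7,-5.2,0],"delta_rot":[0,0,-0.32],"jaw":3}
    - {"translation":[-12,-7.2,0],"delta_rot":[0,0,-0.43],"jaw":3}
    - {"translation":[-15.2,-9.2,0],"delta_rot":[0,0,-0.54],"jaw":3}
    - {"translation":[-18,-11,0],"delta_rot":[0,0,-0.65],"jaw":3}
    - {"translation":[-20,-12.2,0],"delta_rot":[0,0,-0.75],"jaw":3}
    - {"translation":[-20.5,-12.45,0],"delta_rot":[0,0,-0.777],"jaw":3}

```text
time: 24.3
tool_pos: [0.5018, 0.2392, 0.2579]
tool_rot: [-0.0, 0.999, -0.045, -0.0]
contact_force: [-0.3, -0.9, -0.7]
gripper_width: 0.403
grasp_force: 62.6
```

send_rows:
  steps:
    - {"translation":[0,0,1],"delta_rot":[0,0,0],"jaw":3}
    - {"translation":[0,0,2],"delta_rot":[0,0,0],"jaw":3}
    - {"translation":[0,0,3],"delta_rot":[0,0,0],"jaw":3}
    - {"translation":[0,0,3],"delta_rot":[0,0,0],"jaw":3}
    - {"translation":[0,0,3],"delta_rot":[0,0,0],"jaw":3}
    - {"translation":[0,0,3],"delta_rot":[0,0,0],"jaw":3}
    - {"translation":[0,0,3],"delta_rot":[0,0,0],"jaw":3}
    - {"translation":[0,0,3],"delta_rot":[0,0,0],"jaw":3}

```text
time: 25.1
tool_pos: [0.5029, 0.2373, 0.2289]
tool_rot: [-0.0, 0.999, -0.048, 0.0]
contact_force: [0.0, 0.3, -0.7]
gripper_width: 0.401
grasp_force: 62.6
```

Run:
```python
from h import *
plan((.5038,.2369,.198,-5.5))
```

```text
t 25.1 p [0.5029 0.2373 0.2289] yaw -5.5 F [ 0.   0.3 -0.7] w 3.41 g 62.6
-> (0.5038, 0.2369, 0.198, -5.5) T [0.09, 0.03, 3.09] r [-0.0, -0.001, 0.001]
```

send_rows:
  steps:
    - {"translation":[0.09,0.03,0],"delta_rot":[0,0,0],"jaw":3}
    - {"translation":[0.09,0.03,1],"delta_rot":[0,0,0],"jaw":3}
    - {"translation":[0.09,0.03,2],"delta_rot":[0,0,0],"jaw":3}
    - {"translation":[0.09,0.03,2.5],"delta_rot":[0,0,0],"jaw":3}
    - {"translation":[0.09,0.03,2.8],"delta_rot":[0,0,0],"jaw":3}
    - {"translation":[0.09,0.03,3],"delta_rot":[0,0,0],"jaw":3}
    - {"translation":[0.09,0.03,3],"delta_rot":[0,0,0],"jaw":3}
    - {"translation":[0.09,0.03,3],"delta_rot":[0,0,0],"jaw":3}

```text
time: 25.9
tool_pos: [0.5035, 0.2369, 0.198]
tool_rot: [0.0, 0.999, -0.048, -0.0]
contact_force: [0.9, 0.8, -2.7]
gripper_width: 0.402
grasp_force: 62.4
```

send_rows:
  steps:
    - {"translation":[0,0,0.6],"delta_rot":[0,0,0],"jaw":3}
    - {"translation":[0,0,1.2],"delta_rot":[0,0,0],"jaw":3}
    - {"translation":[0,0,1.8],"delta_rot":[0,0,0],"jaw":3}
    - {"translation":[0,0,2.4],"delta_rot":[0,0,0],"jaw":3}
    - {"translation":[0,0,3],"delta_rot":[0,0,0],"jaw":3}
    - {"translation":[0,0,3.5],"delta_rot":[0,0,0],"jaw":3}
    - {"translation":[0,0,4],"delta_rot":[0,0,0],"jaw":3}
    - {"translation":[0,0,4.4],"delta_rot":[0,0,0],"jaw":3}

```text
time: 26.7
tool_pos: [0.5048, 0.2373, 0.1561]
tool_rot: [-0.001, 0.999, -0.048, 0.002]
contact_force: [-0.3, -0.6, 8.1]
gripper_width: 0.405
grasp_force: 63.5
```

send_rows:
  steps:
    - {"translation":[0,0,0.3],"delta_rot":[0,0,0],"jaw":3}
    - {"translation":[0,0,0.5],"delta_rot":[0,0,0],"jaw":3}
    - {"translation":[0,0,0.55],"delta_rot":[0,0,0],"jaw":3}
    - {"translation":[0,0,0.55],"delta_rot":[0,0,0],"jaw":3}
    - {"translation":[0,0,0.55],"delta_rot":[0,0,0],"jaw":3}
    - {"translation":[0,0,0.55],"delta_rot":[0,0,0],"jaw":3}
    - {"translation":[0,0,0.55],"delta_rot":[0,0,0],"jaw":3}
    - {"translation":[0,0,0.55],"delta_rot":[0,0,0],"jaw":3}

```text
time: 27.5
tool_pos: [0.5047, 0.2373, 0.1504]
tool_rot: [-0.001, 0.999, -0.048, 0.002]
contact_force: [1.5, 0.8, 6.0]
gripper_width: 0.405
grasp_force: 63.4
```

Run:
```python
from h import *
magz();plan((.5044,.2368,.149,-5.5))
```

```text
mag side 37 [0.5015 0.2303 0.1499] z med 0.1529 [0.4832 0.2157 0.1298] [0.526  0.2598 0.1721]
t 27.55 p [0.5047 0.2373 0.1504] yaw -5.5 F [ 1.6 -0.3  5.4] w 3.43 g 63.4
-> (0.5044, 0.2368, 0.149, -5.5) T [-0.03, 0.05, 0.14] r [-0.001, -0.003, 0.001]
```

send_rows:
  steps:
    - {"translation":[0,0,0.2],"delta_rot":[0,0,0],"jaw":3}
    - {"translation":[0,0,0.2],"delta_rot":[0,0,0],"jaw":3}
    - {"translation":[0,0,0.2],"delta_rot":[0,0,0],"jaw":5.5}
    - {"translation":[0,0,0.2],"delta_rot":[0,0,0],"jaw":5.5}
    - {"translation":[0,0,0.2],"delta_rot":[0,0,0],"jaw":5.5}
    - {"translation":[0,0,-2],"delta_rot":[0,0,0],"jaw":5.5}
    - {"translation":[0,0,-6],"delta_rot":[0,0,0],"jaw":5.5}
    - {"translation":[0,0,-10],"delta_rot":[0,0,0],"jaw":5.5}

```text
time: 28.35
tool_pos: [0.5024, 0.2366, 0.2481]
tool_rot: [0.001, 0.999, -0.048, -0.002]
contact_force: [1.3, -0.1, 0.3]
gripper_width: 0.648
grasp_force: 0.0
```

Run:
```python
from h import *
f=magz();print(*blocks(f),sep="\n");magz("top")
plan((.54,-.06,.25,-11),(.5804,-.3564,.10,-17.3),start=(.5045,.237,.249,-5.5))
```

```text
mag side 69 [0.506  0.2322 0.1556] z med 0.1574 [0.4801 0.2144 0.1322] [0.5283 0.2551 0.1683]
(0.5803, -0.3565, -17.8, 59, 39, [376.0, 278.0])
(0.603, -0.2557, 27.6, 60, 39, [364.0, 247.0])
mag top 138 [0.5001 0.2338 0.1563] z med 0.1558 [0.4823 0.2046 0.1503] [0.527  0.2552 0.2509]
t 28.45 p [0.5063 0.2379 0.2558] yaw -5.4 F [ 1.1 -0.2  1.1] w 5.49 g 0.0
-> (0.54, -0.06, 0.25, -11) T [6.38, 29.22, -0.1] r [0.0, 0.0, 0.096]
-> (0.5804, -0.3564, 0.1, -17.3) T [9.62, 28.32, 15.0] r [0.0, 0.0, 0.11]
```

send_rows:
  steps:
    - {"translation":[0.6,2.5,0],"delta_rot":[0,0,0.01],"jaw":5.5}
    - {"translation":[1.4,6.3,0],"delta_rot":[0,0,0.02],"jaw":5.5}
    - {"translation":[2.2,10.1,0],"delta_rot":[0,0,0.03],"jaw":5.5}
    - {"translation":[3.1,14,0],"delta_rot":[0,0,0.04],"jaw":5.5}
    - {"translation":[3.9,17.8,0],"delta_rot":[0,0,0.06],"jaw":5.5}
    - {"translation":[4.7,21.6,0],"delta_rot":[0,0,0.07],"jaw":5.5}
    - {"translation":[5.5,25.4,0],"delta_rot":[0,0,0.08],"jaw":5.5}
    - {"translation":[6.4,29.2,0],"delta_rot":[0,0,0.096],"jaw":5.5}

```text
time: 29.25
tool_pos: [0.5388, -0.0612, 0.2476]
tool_rot: [-0.0, 0.995, -0.096, -0.001]
contact_force: [0.8, 1.5, 0.8]
gripper_width: 0.645
grasp_force: 0.0
```

send_rows:
  steps:
    - {"translation":[1.3,3.8,1.5],"delta_rot":[0,0,0.02],"jaw":5.5}
    - {"translation":[2.7,8,3.5],"delta_rot":[0,0,0.04],"jaw":5.5}
    - {"translation":[4.1,12.1,6],"delta_rot":[0,0,0.06],"jaw":5.5}
    - {"translation":[5.5,16.2,8.5],"delta_rot":[0,0,0.08],"jaw":5.5}
    - {"translation":[6.9,20.3,11],"delta_rot":[0,0,0.1],"jaw":5.5}
    - {"translation":[8.3,24.4,13.2],"delta_rot":[0,0,0.11],"jaw":5.5}
    - {"translation":[9.4,27.6,14.7],"delta_rot":[0,0,0.11],"jaw":5.5}
    - {"translation":[9.6,28.3,15],"delta_rot":[0,0,0.11],"jaw":5.5}

```text
time: 30.05
tool_pos: [0.5779, -0.358, 0.0944]
tool_rot: [-0.001, 0.988, -0.152, -0.003]
contact_force: [0.6, 0.1, 0.1]
gripper_width: 0.642
grasp_force: 0.0
```

Run:
```python
from h import *
for n in("side","top"):print(*blocks(cam(n)),sep="\n")
cam("top");plan((.5804,-.3565,.018,-17.3))
```

```text
(0.3439, -0.3235, -45.5, 59, 41, [289.0, 304.0])
(0.5804, -0.3563, -16.0, 58, 40, [375.0, 278.0])
(0.3713, -0.2154, 88.4, 65, 36, [282.0, 266.0])
(0.6047, -0.2577, 27.6, 62, 44, [364.0, 247.0])
(0.9217, -0.1346, 49.6, 184, 96, [425.0, 186.0])
(0.9174, 0.0754, -85.6, 89, 53, [394.0, 147.0])
(0.6063, -0.2547, 26.6, 47, 35, [365.0, 187.0])
t 30.2 p [ 0.5795 -0.3553  0.0979] yaw -17.3 F [ 0.1 -0.2  0.7] w 5.46 g 0.0
-> (0.5804, -0.3565, 0.018, -17.3) T [0.13, 0.09, 7.99] r [-0.001, 0.002, 0.0]
```

send_rows:
  steps:
    - {"translation":[0.1,0.1,2],"delta_rot":[0,0,0],"jaw":5.5}
    - {"translation":[0.1,0.1,4.5],"delta_rot":[0,0,0],"jaw":5.5}
    - {"translation":[0.1,0.1,6.5],"delta_rot":[0,0,0],"jaw":5.5}
    - {"translation":[0.1,0.1,7.7],"delta_rot":[0,0,0],"jaw":5.5}
    - {"translation":[0.1,0.1,8.1],"delta_rot":[0,0,0],"jaw":5.5}
    - {"translation":[0.1,0.1,8.1],"delta_rot":[0,0,0],"jaw":5.5}
    - {"translation":[0.1,0.1,8.1],"delta_rot":[0,0,0],"jaw":3}
    - {"translation":[0.1,0.1,8.1],"delta_rot":[0,0,0],"jaw":3}

```text
time: 31.0
tool_pos: [0.5819, -0.358, 0.0202]
tool_rot: [0.001, 0.989, -0.15, 0.002]
contact_force: [-0.3, 0.2, 1.0]
gripper_width: 0.401
grasp_force: 63.0
```

send_rows:
  steps:
    - {"translation":[0,0,0],"delta_rot":[0,0,0],"jaw":3}
    - {"translation":[0,0,0],"delta_rot":[0,0,0],"jaw":3}
    - {"translation":[0,0,0],"delta_rot":[0,0,0],"jaw":3}
    - {"translation":[0,0,0],"delta_rot":[0,0,0],"jaw":3}
    - {"translation":[0,0,0],"delta_rot":[0,0,0],"jaw":3}
    - {"translation":[0,0,0],"delta_rot":[0,0,0],"jaw":3}
    - {"translation":[0,0,0],"delta_rot":[0,0,0],"jaw":3}
    - {"translation":[0,0,0],"delta_rot":[0,0,0],"jaw":3}

```text
time: 31.8
tool_pos: [0.5818, -0.358, 0.0199]
tool_rot: [0.001, 0.989, -0.15, 0.001]
contact_force: [0.0, 1.7, 5.3]
gripper_width: 0.402
grasp_force: 63.9
```

Run:
```python
from h import *
p=state()["tool_pos"]
a=np.radians(-17.3);o=(p[:2]-np.array([.5804,-.3565]))@[np.cos(a),np.sin(a)];print("tcp-block along tool x mm",1000*o)
t=np.array([.5024,.237])+o*np.array([.995,-.096])
plan((.55,-.13,.26,-12),(*t.round(4),.26,-5.5))
```

```text
tcp-block along tool x mm 1.754018870522759
t 31.8 p [ 0.5818 -0.358   0.0199] yaw -17.3 F [0.  1.7 5.3] w 3.42 g 63.9
-> (0.55, -0.13, 0.26, -12) T [-9.73, -20.81, -24.06] r [0.001, -0.003, -0.092]
-> (np.float64(0.5041), np.float64(0.2368), 0.26, -5.5) T [-12.12, -34.92, 0.0] r [0.0, 0.0, -0.113]
```

send_rows:
  steps:
    - {"translation":[0,0,-4],"delta_rot":[0,0,0],"jaw":3}
    - {"translation":[-0.3,-0.6,-8.5],"delta_rot":[0,0,0],"jaw":3}
    - {"translation":[-1.2,-2.6,-13],"delta_rot":[0,0,-0.02],"jaw":3}
    - {"translation":[-2.6,-5.5,-16.6],"delta_rot":[0,0,-0.04],"jaw":3}
    - {"translation":[-4.2,-9,-19.8],"delta_rot":[0,0,-0.06],"jaw":3}
    - {"translation":[-6,-12.8,-22.3],"delta_rot":[0,0,-0.07],"jaw":3}
    - {"translation":[-7.9,-16.9,-23.8],"delta_rot":[0,0,-0.08],"jaw":3}
    - {"translation":[-9.7,-20.8,-24.05],"delta_rot":[0,0,-0.092],"jaw":3}

```text
time: 32.6
tool_pos: [0.5502, -0.1286, 0.2615]
tool_rot: [0.001, 0.995, -0.104, 0.002]
contact_force: [0.7, 0.1, 0.3]
gripper_width: 0.402
grasp_force: 63.1
```

send_rows:
  steps:
    - {"translation":[-1.5,-4.4,0],"delta_rot":[0,0,-0.015],"jaw":3}
    - {"translation":[-3.1,-9,0],"delta_rot":[0,0,-0.03],"jaw":3}
    - {"translation":[-4.7,-13.6,0],"delta_rot":[0,0,-0.045],"jaw":3}
    - {"translation":[-6.3,-18.2,0],"delta_rot":[0,0,-0.06],"jaw":3}
    - {"translation":[-7.9,-22.8,0],"delta_rot":[0,0,-0.075],"jaw":3}
    - {"translation":[-9.5,-27.3,0],"delta_rot":[0,0,-0.09],"jaw":3}
    - {"translation":[-11,-31.8,0],"delta_rot":[0,0,-0.105],"jaw":3}
    - {"translation":[-12.1,-34.9,0],"delta_rot":[0,0,-0.113],"jaw":3}

```text
time: 33.4
tool_pos: [0.5027, 0.2393, 0.2581]
tool_rot: [-0.0, 0.999, -0.047, -0.0]
contact_force: [1.0, -0.3, -0.5]
gripper_width: 0.403
grasp_force: 63.1
```

send_rows:
  steps:
    - {"translation":[0,0,1],"delta_rot":[0,0,0],"jaw":3}
    - {"translation":[0,0,2],"delta_rot":[0,0,0],"jaw":3}
    - {"translation":[0,0,3],"delta_rot":[0,0,0],"jaw":3}
    - {"translation":[0,0,3],"delta_rot":[0,0,0],"jaw":3}
    - {"translation":[0,0,3],"delta_rot":[0,0,0],"jaw":3}
    - {"translation":[0,0,3],"delta_rot":[0,0,0],"jaw":3}
    - {"translation":[0,0,3],"delta_rot":[0,0,0],"jaw":3}
    - {"translation":[0,0,3],"delta_rot":[0,0,0],"jaw":3}

```text
time: 34.2
tool_pos: [0.5041, 0.2366, 0.2289]
tool_rot: [-0.0, 0.999, -0.048, 0.0]
contact_force: [0.7, 0.4, 0.1]
gripper_width: 0.402
grasp_force: 63.1
```

Run:
```python
from h import *
plan((.5041,.2369,.198,-5.5))
```

```text
t 34.2 p [0.5041 0.2366 0.2289] yaw -5.5 F [0.7 0.4 0.1] w 3.42 g 63.1
-> (0.5041, 0.2369, 0.198, -5.5) T [-0.01, -0.03, 3.09] r [-0.0, -0.001, -0.001]
```

send_rows:
  steps:
    - {"translation":[-0.03,-0.03,0],"delta_rot":[0,0,0],"jaw":3}
    - {"translation":[-0.03,-0.03,1],"delta_rot":[0,0,0],"jaw":3}
    - {"translation":[-0.03,-0.03,2],"delta_rot":[0,0,0],"jaw":3}
    - {"translation":[-0.03,-0.03,2.5],"delta_rot":[0,0,0],"jaw":3}
    - {"translation":[-0.03,-0.03,2.8],"delta_rot":[0,0,0],"jaw":3}
    - {"translation":[-0.03,-0.03,3],"delta_rot":[0,0,0],"jaw":3}
    - {"translation":[-0.03,-0.03,3],"delta_rot":[0,0,0],"jaw":3}
    - {"translation":[-0.03,-0.03,3],"delta_rot":[0,0,0],"jaw":3}

```text
time: 35.0
tool_pos: [0.5042, 0.237, 0.1983]
tool_rot: [-0.0, 0.999, -0.048, 0.001]
contact_force: [5.3, -0.3, -1.4]
gripper_width: 0.402
grasp_force: 63.2
```

send_rows:
  steps:
    - {"translation":[0.05,0,0.6],"delta_rot":[0,0,0],"jaw":3}
    - {"translation":[0.05,0,1.2],"delta_rot":[0,0,0],"jaw":3}
    - {"translation":[0.05,0,1.8],"delta_rot":[0,0,0],"jaw":3}
    - {"translation":[0.05,0,2.4],"delta_rot":[0,0,0],"jaw":3}
    - {"translation":[0.05,0,3],"delta_rot":[0,0,0],"jaw":3}
    - {"translation":[0.05,0,3.5],"delta_rot":[0,0,0],"jaw":3}
    - {"translation":[0.05,0,4],"delta_rot":[0,0,0],"jaw":3}
    - {"translation":[0.05,0,4.4],"delta_rot":[0,0,0],"jaw":3}

```text
time: 35.8
tool_pos: [0.5039, 0.2374, 0.1554]
tool_rot: [-0.0, 0.999, -0.048, -0.0]
contact_force: [0.2, -0.1, 9.7]
gripper_width: 0.404
grasp_force: 64.3
```

send_rows:
  steps:
    - {"translation":[0,0,0.3],"delta_rot":[0,0,0],"jaw":3}
    - {"translation":[0,0,0.5],"delta_rot":[0,0,0],"jaw":3}
    - {"translation":[0,0,0.6],"delta_rot":[0,0,0],"jaw":3}
    - {"translation":[0,0,0.65],"delta_rot":[0,0,0],"jaw":3}
    - {"translation":[0,0,0.65],"delta_rot":[0,0,0],"jaw":3}
    - {"translation":[0,0,0.65],"delta_rot":[0,0,0],"jaw":3}
    - {"translation":[0,0,0.65],"delta_rot":[0,0,0],"jaw":3}
    - {"translation":[0,0,0.65],"delta_rot":[0,0,0],"jaw":3}

```text
time: 36.6
tool_pos: [0.5039, 0.2374, 0.1488]
tool_rot: [-0.0, 0.999, -0.048, -0.0]
contact_force: [-0.5, -0.3, 8.2]
gripper_width: 0.4
grasp_force: 64.2
```

Run:
```python
from h import *
magz();plan((.5044,.2368,.149,-5.5))
```

```text
mag side 38 [0.503  0.2307 0.1474] z med 0.1509 [0.4835 0.2156 0.1263] [0.5275 0.2573 0.1595]
t 36.65 p [0.5039 0.2374 0.1488] yaw -5.5 F [-1.  -0.1  8.3] w 3.44 g 64.2
-> (0.5044, 0.2368, 0.149, -5.5) T [0.05, 0.05, -0.02] r [-0.0, 0.0, -0.0]
```

send_rows:
  steps:
    - {"translation":[0,0,0.05],"delta_rot":[0,0,0],"jaw":3}
    - {"translation":[0,0,0.05],"delta_rot":[0,0,0],"jaw":5.5}
    - {"translation":[0,0,0.05],"delta_rot":[0,0,0],"jaw":5.5}
    - {"translation":[0,0,0.05],"delta_rot":[0,0,0],"jaw":5.5}
    - {"translation":[0,0,0.05],"delta_rot":[0,0,0],"jaw":5.5}
    - {"translation":[0,0,-2],"delta_rot":[0,0,0],"jaw":5.5}
    - {"translation":[0,0,-6],"delta_rot":[0,0,0],"jaw":5.5}
    - {"translation":[0,0,-10],"delta_rot":[0,0,0],"jaw":5.5}

```text
time: 37.45
tool_pos: [0.503, 0.2368, 0.2474]
tool_rot: [0.001, 0.999, -0.048, -0.002]
contact_force: [0.6, 0.2, 0.4]
gripper_width: 0.642
grasp_force: 0.0
```

Run:
```python
from h import *
f=magz();print(*blocks(f),sep="\n");a=magz("top");print(*blocks(a),sep="\n")
cv2.imwrite("pics/b4.png",np.hstack([cv2.resize(a["pixels"][150:230,330:430],(500,400),interpolation=2),cv2.resize(f["pixels"][220:300,330:390],(300,400),interpolation=2)]))
plan((.545,.0,.25,10),(.603,-.256,.10,27.5),start=(.504,.237,.249,-5.5))
```

```text
mag side 67 [0.5052 0.2324 0.1551] z med 0.1567 [0.4797 0.2155 0.134 ] [0.5277 0.2576 0.1668]
(0.603, -0.2557, 27.6, 60, 39, [364.0, 247.0])
mag top 139 [0.5009 0.2339 0.1555] z med 0.1556 [0.4824 0.2172 0.1493] [0.527  0.2552 0.1612]
(0.602, -0.2556, 28.1, 55, 37, [367.0, 189.0])
t 37.55 p [0.507  0.238  0.2552] yaw -5.5 F [0.5 0.6 0. ] w 5.45 g 0.0
-> (0.545, 0.0, 0.25, 10) T [6.35, 23.2, -0.1] r [0.0, 0.0, -0.271]
-> (0.603, -0.256, 0.1, 27.5) T [1.27, 26.22, 15.0] r [0.0, 0.0, -0.305]
```

View pics/b4.png

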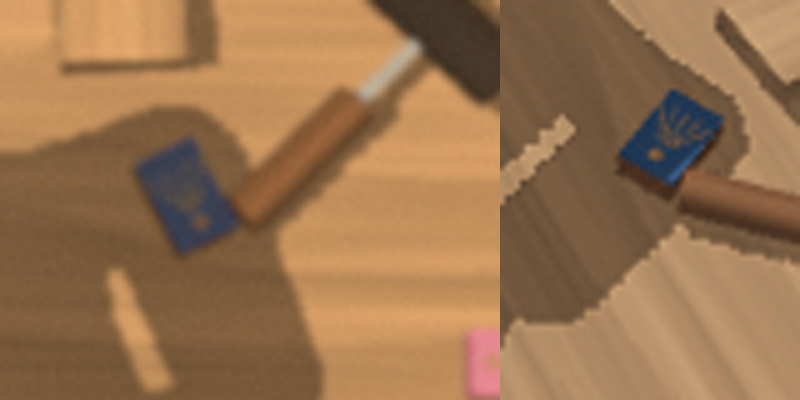

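The crop shows the last block at (187,195). The brayer handle touches its right long side near the lower end, at (233,203). I'll grip 8 mm toward the far end with a narrow opening, then regrip centred in the shaft.

Run:
```python
from h import *
plan((.545,.0,.25,10),(.6096,-.2519,.10,28),start=(.504,.237,.249,-5.5))
```

```text
t 37.55 p [0.507  0.238  0.2552] yaw -5.5 F [0.5 0.6 0. ] w 5.45 g 0.0
-> (0.545, 0.0, 0.25, 10) T [6.35, 23.2, -0.1] r [0.0, 0.0, -0.271]
-> (0.6096, -0.2519, 0.1, 28) T [1.99, 25.93, 15.0] r [0.0, 0.0, -0.314]
```

send_rows:
  steps:
    - {"translation":[0.5,1.8,0],"delta_rot":[0,0,-0.03],"jaw":4.8}
    - {"translation":[1.3,4.8,0],"delta_rot":[0,0,-0.06],"jaw":4.8}
    - {"translation":[2.1,7.8,0],"delta_rot":[0,0,-0.1],"jaw":4.8}
    - {"translation":[3,10.9,0],"delta_rot":[0,0,-0.13],"jaw":4.8}
    - {"translation":[3.8,14,0],"delta_rot":[0,0,-0.17],"jaw":4.8}
    - {"translation":[4.7,17,0],"delta_rot":[0,0,-0.2],"jaw":4.8}
    - {"translation":[5.5,20.1,0],"delta_rot":[0,0,-0.24],"jaw":4.8}
    - {"translation":[6.35,23.2,0],"delta_rot":[0,0,-0.271],"jaw":4.8}

```text
time: 38.35
tool_pos: [0.5446, -0.0012, 0.2468]
tool_rot: [-0.0, 0.996, 0.088, -0.001]
contact_force: [0.4, 0.3, 0.0]
gripper_width: 0.559
grasp_force: 0.0
```

send_rows:
  steps:
    - {"translation":[0.3,3.4,1.5],"delta_rot":[0,0,-0.04],"jaw":4.8}
    - {"translation":[0.6,7.2,3.5],"delta_rot":[0,0,-0.08],"jaw":4.8}
    - {"translation":[0.9,11,6],"delta_rot":[0,0,-0.13],"jaw":4.8}
    - {"translation":[1.2,14.8,8.5],"delta_rot":[0,0,-0.18],"jaw":4.8}
    - {"translation":[1.5,18.6,11],"delta_rot":[0,0,-0.23],"jaw":4.8}
    - {"translation":[1.8,22.4,13.2],"delta_rot":[0,0,-0.28],"jaw":4.8}
    - {"translation":[2,25.3,14.7],"delta_rot":[0,0,-0.314],"jaw":4.8}
    - {"translation":[2,25.9,15],"delta_rot":[0,0,-0.314],"jaw":4.8}

```text
time: 39.15
tool_pos: [0.608, -0.2535, 0.0939]
tool_rot: [-0.002, 0.971, 0.241, -0.002]
contact_force: [-0.6, 0.3, -0.3]
gripper_width: 0.56
grasp_force: 0.0
```

Run:
```python
from h import *
for n in("side","top"):print(*blocks(cam(n)),sep="\n")
cam("top");cam("top");plan((.6096,-.2519,.018,28))
```

```text
(0.3438, -0.3235, -45.5, 59, 41, [289.0, 304.0])
(0.3713, -0.2154, 87.4, 65, 36, [282.0, 266.0])
(0.6024, -0.2557, 27.6, 60, 38, [364.0, 247.0])
(0.88, -0.0533, -87.2, 257, 141, [414.0, 178.0])

t 39.35 p [ 0.6097 -0.2507  0.0981] yaw 28.0 F [0.2 0.3 0.7] w 4.77 g 0.0
-> (0.6096, -0.2519, 0.018, 28) T [-0.07, 0.1, 8.01] r [-0.0, -0.0, 0.0]
```

send_rows:
  steps:
    - {"translation":[-0.1,0,2],"delta_rot":[0,0,0],"jaw":4.8}
    - {"translation":[-0.1,0,4.5],"delta_rot":[0,0,0],"jaw":4.8}
    - {"translation":[-0.1,0,6],"delta_rot":[0,0,0],"jaw":4.8}
    - {"translation":[-0.1,0,7],"delta_rot":[0,0,0],"jaw":4.8}
    - {"translation":[-0.1,0,7.8],"delta_rot":[0,0,0],"jaw":4.8}
    - {"translation":[-0.1,0,8.1],"delta_rot":[0,0,0],"jaw":4.8}
    - {"translation":[-0.1,0,8.1],"delta_rot":[0,0,0],"jaw":3}
    - {"translation":[-0.1,0,8.1],"delta_rot":[0,0,0],"jaw":3}

```text
time: 40.15
tool_pos: [0.6094, -0.2523, 0.0178]
tool_rot: [0.0, 0.97, 0.242, 0.001]
contact_force: [-0.3, 0.5, 1.0]
gripper_width: 0.409
grasp_force: 62.6
```

send_rows:
  steps:
    - {"translation":[0,0,0],"delta_rot":[0,0,0],"jaw":3}
    - {"translation":[0,0,0],"delta_rot":[0,0,0],"jaw":3}
    - {"translation":[0,0,0],"delta_rot":[0,0,0],"jaw":3}
    - {"translation":[0,0,0],"delta_rot":[0,0,0],"jaw":3}
    - {"translation":[0,0,0],"delta_rot":[0,0,0],"jaw":3}
    - {"translation":[0,0,0],"delta_rot":[0,0,0],"jaw":3}
    - {"translation":[0,0,0],"delta_rot":[0,0,0],"jaw":3}
    - {"translation":[0,0,0],"delta_rot":[0,0,0],"jaw":3}

```text
time: 40.95
tool_pos: [0.6091, -0.2522, 0.0172]
tool_rot: [0.0, 0.97, 0.242, 0.0]
contact_force: [-0.6, -0.1, 3.5]
gripper_width: 0.406
grasp_force: 63.1
```

Run:
```python
from h import *
p=state()["tool_pos"]
a=np.radians(28);o=(p[:2]-np.array([.6023,-.2557]))@[np.cos(a),np.sin(a)];print("tcp-block along tool x mm",1000*o)
t=np.array([.5024,.237])+o*np.array([.995,-.096])
plan((.56,-.05,.26,11),(*t.round(4),.26,-5.5))
f=cam("side");cv2.imwrite("pics/b5.png",cv2.resize(f["pixels"][200:300,310:440],(780,600),interpolation=2))
```

```text
tcp-block along tool x mm 7.604745846035833
t 40.95 p [ 0.6091 -0.2522  0.0172] yaw 28.0 F [-0.6 -0.1  3.5] w 3.45 g 63.1
-> (0.56, -0.05, 0.26, 11) T [5.17, -20.15, -24.29] r [0.001, -0.0, 0.297]
-> (np.float64(0.51), np.float64(0.2363), 0.26, -5.5) T [0.55, -29.06, 0.0] r [0.0, 0.0, 0.288]
```

View pics/b5.png

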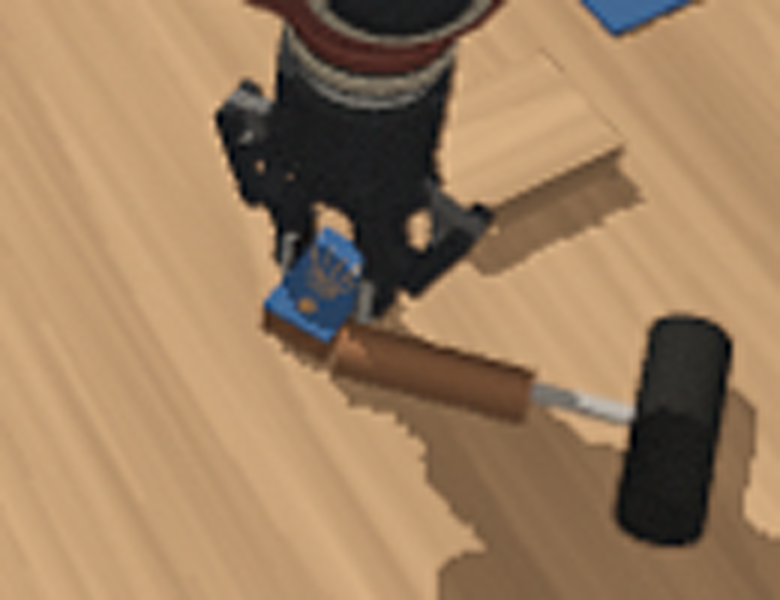

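The block at (315,285) is gripped and the brayer has not moved.

send_rows:
  steps:
    - {"translation":[0,0,-3],"delta_rot":[0,0,0],"jaw":3}
    - {"translation":[0,0,-7.5],"delta_rot":[0,0,0],"jaw":3}
    - {"translation":[0.6,-2.2,-12],"delta_rot":[0,0,0.05],"jaw":3}
    - {"translation":[1.3,-5.2,-16],"delta_rot":[0,0,0.1],"jaw":3}
    - {"translation":[2.2,-8.7,-19.5],"delta_rot":[0,0,0.15],"jaw":3}
    - {"translation":[3.2,-12.5,-22.3],"delta_rot":[0,0,0.2],"jaw":3}
    - {"translation":[4.2,-16.3,-24],"delta_rot":[0,0,0.25],"jaw":3}
    - {"translation":[5.15,-20.1,-24.3],"delta_rot":[0,0,0.297],"jaw":3}

```text
time: 41.8
tool_pos: [0.5605, -0.0492, 0.2629]
tool_rot: [0.001, 0.996, 0.095, 0.002]
contact_force: [1.0, 1.0, -1.1]
gripper_width: 0.404
grasp_force: 62.6
```

send_rows:
  steps:
    - {"translation":[0.1,-3.9,0],"delta_rot":[0,0,0.04],"jaw":3}
    - {"translation":[0.15,-7.8,0],"delta_rot":[0,0,0.08],"jaw":3}
    - {"translation":[0.2,-11.8,0],"delta_rot":[0,0,0.12],"jaw":3}
    - {"translation":[0.3,-15.8,0],"delta_rot":[0,0,0.16],"jaw":3}
    - {"translation":[0.4,-19.8,0],"delta_rot":[0,0,0.2],"jaw":3}
    - {"translation":[0.5,-23.8,0],"delta_rot":[0,0,0.24],"jaw":3}
    - {"translation":[0.55,-27.5,0],"delta_rot":[0,0,0.288],"jaw":3}
    - {"translation":[0.55,-29,0],"delta_rot":[0,0,0.288],"jaw":3}

```text
time: 42.6
tool_pos: [0.5088, 0.2379, 0.259]
tool_rot: [-0.0, 0.999, -0.047, -0.001]
contact_force: [0.5, 0.4, -0.6]
gripper_width: 0.407
grasp_force: 62.6
```

send_rows:
  steps:
    - {"translation":[0,0,1],"delta_rot":[0,0,0],"jaw":3}
    - {"translation":[0,0,2],"delta_rot":[0,0,0],"jaw":3}
    - {"translation":[0,0,3],"delta_rot":[0,0,0],"jaw":3}
    - {"translation":[0,0,3],"delta_rot":[0,0,0],"jaw":3}
    - {"translation":[0,0,3],"delta_rot":[0,0,0],"jaw":3}
    - {"translation":[0,0,3],"delta_rot":[0,0,0],"jaw":3}
    - {"translation":[0,0,3],"delta_rot":[0,0,0],"jaw":3}
    - {"translation":[0,0,3],"delta_rot":[0,0,0],"jaw":3}

```text
time: 43.4
tool_pos: [0.5103, 0.2353, 0.2304]
tool_rot: [-0.0, 0.999, -0.048, 0.0]
contact_force: [-0.7, -0.3, -0.6]
gripper_width: 0.405
grasp_force: 62.6
```

Run:
```python
from h import *
plan((.5101,.2363,.196,-5.5))
f=cam("side");print(*blocks(f),sep="\n")
```

```text
t 43.4 p [0.5103 0.2353 0.2304] yaw -5.5 F [-0.7 -0.3 -0.6] w 3.45 g 62.6
-> (0.5101, 0.2363, 0.196, -5.5) T [-0.04, -0.1, 3.44] r [-0.0, -0.001, -0.0]
```

send_rows:
  steps:
    - {"translation":[-0.04,-0.12,0],"delta_rot":[0,0,0],"jaw":3}
    - {"translation":[-0.04,-0.12,1],"delta_rot":[0,0,0],"jaw":3}
    - {"translation":[-0.04,-0.12,2],"delta_rot":[0,0,0],"jaw":3}
    - {"translation":[-0.04,-0.12,2.5],"delta_rot":[0,0,0],"jaw":3}
    - {"translation":[-0.04,-0.12,3],"delta_rot":[0,0,0],"jaw":3}
    - {"translation":[-0.04,-0.12,3.4],"delta_rot":[0,0,0],"jaw":3}
    - {"translation":[-0.04,-0.12,3.4],"delta_rot":[0,0,0],"jaw":3}
    - {"translation":[-0.04,-0.12,3.4],"delta_rot":[0,0,0],"jaw":3}

```text
time: 44.25
tool_pos: [0.5103, 0.2365, 0.1956]
tool_rot: [-0.0, 0.999, -0.048, 0.001]
contact_force: [4.8, 0.4, -2.5]
gripper_width: 0.407
grasp_force: 62.5
```

send_rows:
  steps:
    - {"translation":[0.05,0,0.3],"delta_rot":[0,0,0],"jaw":3}
    - {"translation":[0.05,0,0.6],"delta_rot":[0,0,0],"jaw":3}
    - {"translation":[0.05,0,0.8],"delta_rot":[0,0,0],"jaw":3}
    - {"translation":[0.05,0,0.8],"delta_rot":[0,0,0],"jaw":3}
    - {"translation":[0.05,0,0.8],"delta_rot":[0,0,0],"jaw":4.6}
    - {"translation":[0.05,0,0.8],"delta_rot":[0,0,0],"jaw":4.6}
    - {"translation":[0.05,0,0.8],"delta_rot":[0,0,0],"jaw":4.6}
    - {"translation":[0.05,0,0.8],"delta_rot":[0,0,0],"jaw":4.6}

```text
time: 45.05
tool_pos: [0.5097, 0.2366, 0.1875]
tool_rot: [0.0, 0.999, -0.048, -0.001]
contact_force: [-0.0, -0.2, 0.4]
gripper_width: 0.538
grasp_force: 0.0
```

send_rows:
  steps:
    - {"translation":[-0.2,0,0],"delta_rot":[0,0,0],"jaw":4.6}
    - {"translation":[-0.4,0,0],"delta_rot":[0,0,0],"jaw":4.6}
    - {"translation":[-0.6,0,0],"delta_rot":[0,0,0],"jaw":4.6}
    - {"translation":[-0.75,0,0],"delta_rot":[0,0,0],"jaw":4.6}
    - {"translation":[-0.75,0,0],"delta_rot":[0,0,0],"jaw":4.6}
    - {"translation":[-0.75,0,0],"delta_rot":[0,0,0],"jaw":4.6}
    - {"translation":[-0.75,0,0],"delta_rot":[0,0,0],"jaw":4.6}
    - {"translation":[-0.75,0,0],"delta_rot":[0,0,0],"jaw":4.6}

```text
time: 45.85
tool_pos: [0.5028, 0.2372, 0.1878]
tool_rot: [0.0, 0.999, -0.048, 0.0]
contact_force: [0.0, 0.3, -0.0]
gripper_width: 0.536
grasp_force: 0.0
```

Run:
```python
from h import *
f=magz();a=magz("top");plan((.503,.237,.1865,-5.5))
cv2.imwrite("pics/s6.png",cv2.resize(f["pixels"][80:160,220:320],(750,600),interpolation=2))
```

```text
mag side 98 [0.5013 0.2307 0.1759] z med 0.188 [0.4754 0.187  0.133 ] [0.5327 0.2625 0.2243]
mag top 83 [0.4885 0.2278 0.195 ] z med 0.1898 [0.477  0.2053 0.1536] [0.5276 0.2453 0.2564]
t 45.95 p [0.5028 0.2372 0.1878] yaw -5.5 F [ 0.2 -0.3  0.5] w 4.63 g 0.0
-> (0.503, 0.237, 0.1865, -5.5) T [0.02, 0.02, 0.13] r [-0.0, 0.0, -0.0]
```

View pics/s6.png

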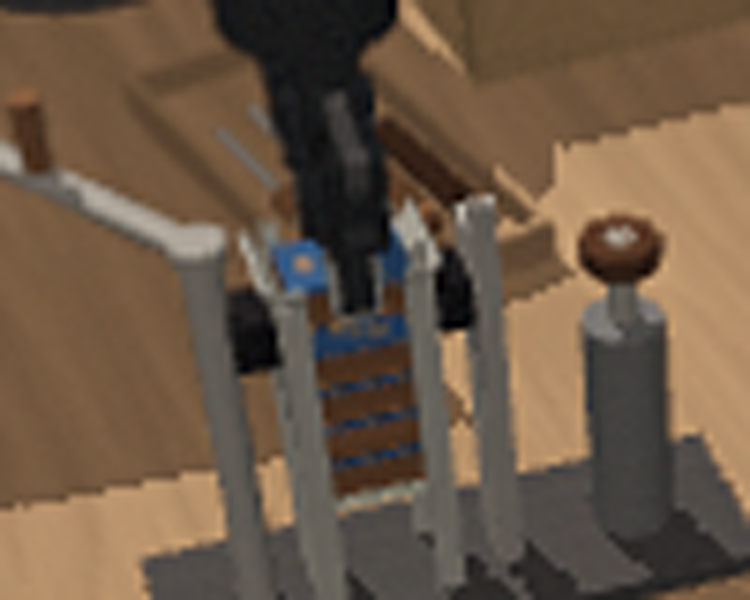

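Four blocks are stacked below the catches, at (370,330) to (380,470). The fifth rests level on the slopes at (345,265), between the fingers.

send_rows:
  steps:
    - {"translation":[0,0,0.1],"delta_rot":[0,0,0],"jaw":4.6}
    - {"translation":[0,0,0.1],"delta_rot":[0,0,0],"jaw":3}
    - {"translation":[0,0,0.1],"delta_rot":[0,0,0],"jaw":3}
    - {"translation":[0,0,0.1],"delta_rot":[0,0,0],"jaw":3}
    - {"translation":[0,0,0.1],"delta_rot":[0,0,0],"jaw":3}
    - {"translation":[0,0,0.1],"delta_rot":[0,0,0],"jaw":3}
    - {"translation":[0,0,0.4],"delta_rot":[0,0,0],"jaw":3}
    - {"translation":[0,0,0.8],"delta_rot":[0,0,0],"jaw":3}

```text
time: 46.75
tool_pos: [0.5041, 0.2377, 0.1827]
tool_rot: [-0.001, 0.999, -0.048, 0.002]
contact_force: [-4.8, -0.6, 13.4]
gripper_width: 0.4
grasp_force: 63.2
```

send_rows:
  steps:
    - {"translation":[0,0,0.5],"delta_rot":[0,0,0],"jaw":3}
    - {"translation":[0,0,1],"delta_rot":[0,0,0],"jaw":3}
    - {"translation":[0,0,1.5],"delta_rot":[0,0,0],"jaw":3}
    - {"translation":[0,0,2],"delta_rot":[0,0,0],"jaw":3}
    - {"translation":[0,0,2.5],"delta_rot":[0,0,0],"jaw":3}
    - {"translation":[0,0,2.9],"delta_rot":[0,0,0],"jaw":3}
    - {"translation":[0,0,3.1],"delta_rot":[0,0,0],"jaw":3}
    - {"translation":[0,0,3.1],"delta_rot":[0,0,0],"jaw":3}

```text
time: 47.55
tool_pos: [0.5041, 0.238, 0.1516]
tool_rot: [-0.001, 0.999, -0.048, 0.002]
contact_force: [-3.2, 0.2, 9.6]
gripper_width: 0.405
grasp_force: 62.9
```

Run:
```python
from h import *
f=magz();plan((.503,.237,.149,-5.5))
```

```text
mag side 42 [0.5018 0.2289 0.1502] z med 0.1545 [0.4839 0.2112 0.131 ] [0.5278 0.2559 0.1723]
t 47.6 p [0.5041 0.238  0.1516] yaw -5.5 F [-3.  -0.5  9.1] w 3.44 g 62.9
-> (0.503, 0.237, 0.149, -5.5) T [-0.1, 0.11, 0.26] r [-0.002, -0.004, 0.0]
```

send_rows:
  steps:
    - {"translation":[0,0,0.2],"delta_rot":[0,0,0],"jaw":3}
    - {"translation":[0,0,0.4],"delta_rot":[0,0,0],"jaw":3}
    - {"translation":[0,0,0.4],"delta_rot":[0,0,0],"jaw":3}
    - {"translation":[0,0,0.4],"delta_rot":[0,0,0],"jaw":3}
    - {"translation":[0,0,0.4],"delta_rot":[0,0,0],"jaw":5.5}
    - {"translation":[0,0,0.4],"delta_rot":[0,0,0],"jaw":5.5}
    - {"translation":[0,0,0.4],"delta_rot":[0,0,0],"jaw":5.5}
    - {"translation":[0,0,0.4],"delta_rot":[0,0,0],"jaw":5.5}

```text
time: 48.4
tool_pos: [0.5024, 0.2371, 0.1441]
tool_rot: [0.0, 0.999, -0.048, -0.001]
contact_force: [-0.1, 0.4, -1.2]
gripper_width: 0.642
grasp_force: 0.0
```

send_rows:
  steps:
    - {"translation":[0,0,-1],"delta_rot":[0,0,0],"jaw":5.5}
    - {"translation":[0,0,-3],"delta_rot":[0,0,0],"jaw":5.5}
    - {"translation":[0,0,-6],"delta_rot":[0,0,0],"jaw":5.5}
    - {"translation":[0,0,-9.5],"delta_rot":[0,0,0],"jaw":5.5}
    - {"translation":[0,0,-13],"delta_rot":[0,0,0],"jaw":5.5}
    - {"translation":[0,0,-15],"delta_rot":[0,0,0],"jaw":5.5}
    - {"translation":[0,0,-15],"delta_rot":[0,0,0],"jaw":2}
    - {"translation":[0,0,-15],"delta_rot":[0,0,0],"jaw":0}

```text
time: 49.2
tool_pos: [0.5027, 0.2372, 0.2948]
tool_rot: [-0.0, 0.999, -0.048, 0.0]
contact_force: [-0.7, 0.2, -1.5]
gripper_width: 0.313
grasp_force: 0.0
```

Run:
```python
from h import *
f=magz();print(*blocks(f),sep="\n");a=magz("top");print(*blocks(a),sep="\n")
for f in(f,a):
    P=cloud(f);h=cv2.cvtColor(f["pixels"],cv2.COLOR_BGR2HSV)
    k=(P[...,2]>.238)&(P[...,2]<.25)&(P[...,0]>.36)&(P[...,0]<.45)&(P[...,1]>.28)&(P[...,1]<.37)
    v,u=np.where(k);q=onz(f,np.c_[u,v],.245)[:,:2];print("pin",len(q),q.mean(0).round(4))
plan()
```

```text
mag side 74 [0.5059 0.2334 0.1555] z med 0.1575 [0.4804 0.2173 0.1318] [0.5271 0.2582 0.1673]

mag top 195 [0.5064 0.2356 0.1557] z med 0.1557 [0.4826 0.2185 0.1494] [0.5289 0.2556 0.1625]

pin 20 [0.3993 0.3225]Traceback (most recent call last):
  File "<stdin>", line 6, in <module>
  File "h.py", line 12, in onz
    c,r=rays(f,px);return c+r*((z-c[2])/r[:,2])[:,None]
        ~~~~^^^^^^
  File "h.py", line 9, in rays
    K,d,R,t=prep(f);p=cv2.undistortPoints(np.array(px,float).reshape(-1,1,2),K,d).reshape(-1,2)
                      ~~~~~~~~~~~~~~~~~~~^^^^^^^^^^^^^^^^^^^^^^^^^^^^^^^^^^^^^^^^
cv2.error: OpenCV(4.12.0) /io/opencv/modules/calib3d/src/undistort.dispatch.cpp:347: error: (-215:Assertion failed) CV_IS_MAT(_src) && CV_IS_MAT(_dst) && (_src->rows == 1 || _src->cols == 1) && (_dst->rows == 1 || _dst->cols == 1) && _src->cols + _src->rows - 1 == _dst->rows + _dst->cols - 1 && (CV_MAT_TYPE(_src->type) == CV_32FC2 || CV_MAT_TYPE(_src->type) == CV_64FC2) && (CV_MAT_TYPE(_dst->type) == CV_32FC2 || CV_MAT_TYPE(_dst->type) == CV_64FC2) in function 'cvUndistortPointsInternal'
```

Run:
```python
from h import *
plan((.45,.282,.295,56),(.3993,.3265,.295,117),start=(.5027,.2372,.295,-5.5))
C=np.array([.4427,.2427]);w=[]
for th in (117,86,55,25,-5.5,-7): w.append((*(C+.096*np.array([np.cos(np.radians(th)),np.sin(np.radians(th))])).round(4).tolist(),.23,th))
plan(*w[1:],start=w[0])
```

```text
t 49.3 p [0.502  0.237  0.2926] yaw -5.5 F [-0.2  0.6 -0.3] w 1.16 g 0.0
-> (0.45, 0.282, 0.295, 56) T [-5.68, -3.95, 0.0] r [0.0, 0.0, -1.073]
-> (0.3993, 0.3265, 0.295, 117) T [0.85, -6.69, 0.0] r [0.0, 0.0, -1.065]
t 49.3 p [0.502  0.237  0.2926] yaw -5.5 F [-0.2  0.6 -0.3] w 1.16 g 0.0
-> (0.4494, 0.3385, 0.23, 86) T [-1.37, 4.95, 0.0] r [0.0, 0.0, 0.541]
-> (0.4978, 0.3213, 0.23, 55) T [-1.38, 4.95, 0.0] r [0.0, 0.0, 0.541]
-> (0.5297, 0.2833, 0.23, 25) T [-1.28, 4.79, 0.0] r [0.0, 0.0, 0.524]
-> (0.5383, 0.2335, 0.23, -5.5) T [-1.33, 4.88, 0.0] r [0.0, 0.0, 0.532]
-> (0.538, 0.231, 0.23, -7) T [-0.01, 0.25, 0.0] r [0.0, 0.0, 0.026]
```

send_rows:
  steps:
    - {"translation":[-0.7,-0.5,0],"delta_rot":[0,0,-0.14],"jaw":4}
    - {"translation":[-1.4,-1,0],"delta_rot":[0,0,-0.28],"jaw":4}
    - {"translation":[-2.1,-1.5,0],"delta_rot":[0,0,-0.42],"jaw":4}
    - {"translation":[-2.8,-2,0],"delta_rot":[0,0,-0.56],"jaw":4}
    - {"translation":[-3.5,-2.5,0],"delta_rot":[0,0,-0.7],"jaw":4}
    - {"translation":[-4.2,-3,0],"delta_rot":[0,0,-0.84],"jaw":4}
    - {"translation":[-5,-3.5,0],"delta_rot":[0,0,-0.98],"jaw":4}
    - {"translation":[-5.68,-3.95,0],"delta_rot":[0,0,-1.073],"jaw":4}

```text
time: 50.1
tool_pos: [0.4489, 0.2819, 0.2924]
tool_rot: [-0.0, 0.882, 0.471, -0.002]
contact_force: [0.2, -0.7, 0.5]
gripper_width: 0.47
grasp_force: 0.0
```

send_rows:
  steps:
    - {"translation":[0.1,-0.8,0],"delta_rot":[0,0,-0.14],"jaw":4}
    - {"translation":[0.2,-1.7,0],"delta_rot":[0,0,-0.28],"jaw":4}
    - {"translation":[0.3,-2.6,0],"delta_rot":[0,0,-0.42],"jaw":4}
    - {"translation":[0.4,-3.5,0],"delta_rot":[0,0,-0.56],"jaw":4}
    - {"translation":[0.5,-4.4,0],"delta_rot":[0,0,-0.7],"jaw":4}
    - {"translation":[0.7,-5.3,0],"delta_rot":[0,0,-0.84],"jaw":4}
    - {"translation":[0.8,-6.1,0],"delta_rot":[0,0,-0.98],"jaw":4}
    - {"translation":[0.85,-6.69,0],"delta_rot":[0,0,-1.065],"jaw":4}

```text
time: 50.9
tool_pos: [0.3982, 0.3264, 0.2924]
tool_rot: [-0.001, 0.521, 0.854, -0.002]
contact_force: [0.8, -0.3, 0.2]
gripper_width: 0.473
grasp_force: 0.0
```

Run:
```python
from h import *
f=cam("side");cam("side");P=cloud(f)
k=(P[...,2]>.225)&(P[...,2]<.25)&(P[...,0]>.36)&(P[...,0]<.45)&(P[...,1]>.28)&(P[...,1]<.37);print(k.sum(),P[k].mean(0))
plan((.3993,.3265,.23,117))
cv2.imwrite("pics/k1.png",cv2.resize(f["pixels"][50:150,180:300],(720,600),interpolation=2))
```

```text
32 [0.3992975  0.32390454 0.2390586 ]
t 51.0 p [0.3983 0.3264 0.2926] yaw 117.0 F [0.3 0.3 0.3] w 3.99 g 0.0
-> (0.3993, 0.3265, 0.23, 117) T [-0.04, 0.12, 6.26] r [-0.004, 0.0, 0.0]
```

View pics/k1.png

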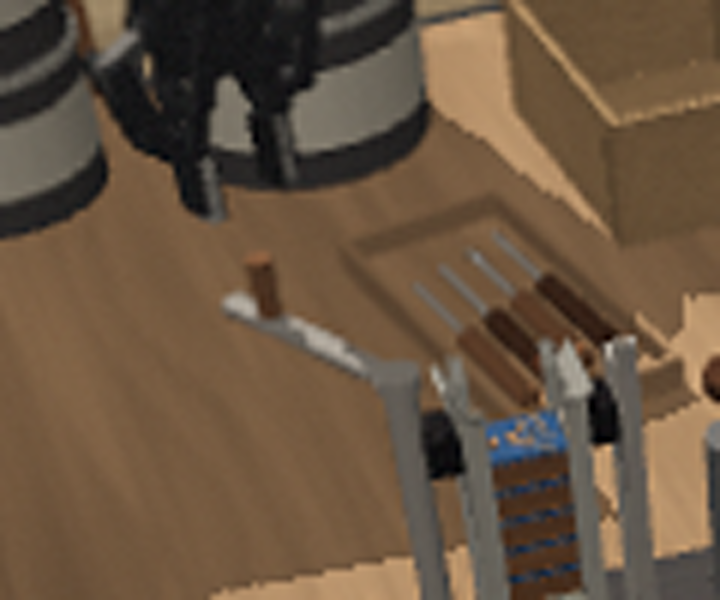

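The pin at (262,285) lies between the open fingers at (205,200) and (285,165). All five blocks are held, at (535,500).

send_rows:
  steps:
    - {"translation":[0,0.05,1.5],"delta_rot":[0,0,0],"jaw":4}
    - {"translation":[0,0.05,3],"delta_rot":[0,0,0],"jaw":4}
    - {"translation":[0,0.05,4.5],"delta_rot":[0,0,0],"jaw":4}
    - {"translation":[0,0.05,5.8],"delta_rot":[0,0,0],"jaw":4}
    - {"translation":[0,0.05,6.2],"delta_rot":[0,0,0],"jaw":2}
    - {"translation":[0,0.05,6.2],"delta_rot":[0,0,0],"jaw":2}
    - {"translation":[0,0.05,6.2],"delta_rot":[0,0,0],"jaw":2}
    - {"translation":[0,0.05,6.2],"delta_rot":[0,0,0],"jaw":2}

```text
time: 51.8
tool_pos: [0.4002, 0.327, 0.2339]
tool_rot: [0.0, 0.523, 0.853, 0.001]
contact_force: [0.4, 0.2, -0.0]
gripper_width: 0.233
grasp_force: 0.0
```

send_rows:
  steps:
    - {"translation":[-0.1,0.6,0],"delta_rot":[0,0,0.068],"jaw":2}
    - {"translation":[-0.2,1.25,0],"delta_rot":[0,0,0.135],"jaw":2}
    - {"translation":[-0.4,1.9,0],"delta_rot":[0,0,0.2],"jaw":2}
    - {"translation":[-0.55,2.5,0],"delta_rot":[0,0,0.27],"jaw":2}
    - {"translation":[-0.7,3.1,0],"delta_rot":[0,0,0.34],"jaw":2}
    - {"translation":[-0.9,3.75,0],"delta_rot":[0,0,0.405],"jaw":2}
    - {"translation":[-1.1,4.35,0],"delta_rot":[0,0,0.47],"jaw":2}
    - {"translation":[-1.37,4.95,0],"delta_rot":[0,0,0.541],"jaw":2}

```text
time: 52.6
tool_pos: [0.4505, 0.3371, 0.2336]
tool_rot: [0.0, 0.732, 0.681, 0.0]
contact_force: [1.0, -0.2, 0.1]
gripper_width: 0.23
grasp_force: 0.4
```

Run:
```python
from h import *
cam("side");plan((.4978,.3213,.23,55))
```

```text
t 52.65 p [0.4513 0.3371 0.2336] yaw 85.7 F [ 0.  -0.8  0.1] w 1.99 g 0.0
-> (0.4978, 0.3213, 0.23, 55) T [-1.23, 4.75, 0.37] r [0.001, -0.001, 0.536]
```

send_rows:
  steps:
    - {"translation":[-0.1,0.6,0],"delta_rot":[0,0,0.068],"jaw":2}
    - {"translation":[-0.2,1.25,0],"delta_rot":[0,0,0.135],"jaw":2}
    - {"translation":[-0.4,1.9,0],"delta_rot":[0,0,0.2],"jaw":2}
    - {"translation":[-0.55,2.5,0],"delta_rot":[0,0,0.27],"jaw":2}
    - {"translation":[-0.7,3.1,0],"delta_rot":[0,0,0.34],"jaw":2}
    - {"translation":[-0.9,3.75,0],"delta_rot":[0,0,0.405],"jaw":2}
    - {"translation":[-1.1,4.3,0],"delta_rot":[0,0,0.47],"jaw":2}
    - {"translation":[-1.3,4.85,0],"delta_rot":[0,0,0.541],"jaw":2}

```text
time: 53.45
tool_pos: [0.4977, 0.3207, 0.2335]
tool_rot: [-0.0, 0.887, 0.461, 0.0]
contact_force: [-1.7, 0.1, -0.3]
gripper_width: 0.234
grasp_force: 0.4
```

send_rows:
  steps:
    - {"translation":[-0.1,0.6,0],"delta_rot":[0,0,0.068],"jaw":2}
    - {"translation":[-0.2,1.25,0],"delta_rot":[0,0,0.135],"jaw":2}
    - {"translation":[-0.4,1.9,0],"delta_rot":[0,0,0.2],"jaw":2}
    - {"translation":[-0.55,2.5,0],"delta_rot":[0,0,0.27],"jaw":2}
    - {"translation":[-0.7,3.1,0],"delta_rot":[0,0,0.34],"jaw":2}
    - {"translation":[-0.9,3.7,0],"delta_rot":[0,0,0.4],"jaw":2}
    - {"translation":[-1.1,4.25,0],"delta_rot":[0,0,0.46],"jaw":2}
    - {"translation":[-1.3,4.8,0],"delta_rot":[0,0,0.524],"jaw":2}

```text
time: 54.25
tool_pos: [0.5295, 0.2826, 0.2335]
tool_rot: [-0.0, 0.976, 0.216, 0.0]
contact_force: [-0.8, -0.4, -0.2]
gripper_width: 0.234
grasp_force: 0.4
```

Run:
```python
from h import *
f=cam("side");plan((.5383,.2335,.23,-5.5))
P=cloud(f);L=(P[...,2]>.203)&(P[...,2]<.213)&(P[...,0]>.43)&(P[...,0]<.6)&(P[...,1]>.2)&(P[...,1]<.33);q=P[L][:,:2]
print(len(q),q.mean(0),cv2.fitLine(q.astype(np.float32),cv2.DIST_HUBER,0,.01,.01).ravel())
```

```text
t 54.3 p [0.5301 0.2819 0.2335] yaw 24.8 F [ 0.2 -0.6 -0.5] w 2.0 g 0.0
-> (0.5383, 0.2335, 0.23, -5.5) T [-1.28, 4.74, 0.35] r [0.0, -0.001, 0.528]
145 [0.49169343 0.25771163] [0.9053222 0.4247255 0.4821378 0.2591617]
```

send_rows:
  steps:
    - {"translation":[-0.1,0.6,0],"delta_rot":[0,0,0.068],"jaw":2}
    - {"translation":[-0.2,1.25,0],"delta_rot":[0,0,0.135],"jaw":2}
    - {"translation":[-0.4,1.9,0],"delta_rot":[0,0,0.2],"jaw":2}
    - {"translation":[-0.55,2.5,0],"delta_rot":[0,0,0.27],"jaw":2}
    - {"translation":[-0.7,3.1,0],"delta_rot":[0,0,0.34],"jaw":2}
    - {"translation":[-0.9,3.7,0],"delta_rot":[0,0,0.4],"jaw":2}
    - {"translation":[-1.1,4.2,0],"delta_rot":[0,0,0.46],"jaw":2}
    - {"translation":[-1.3,4.7,0],"delta_rot":[0,0,0.528],"jaw":2}

```text
time: 55.1
tool_pos: [0.5375, 0.2346, 0.2335]
tool_rot: [-0.0, 0.999, -0.046, 0.0]
contact_force: [-1.1, 0.8, -0.2]
gripper_width: 0.235
grasp_force: 0.4
```

send_rows:
  steps:
    - {"translation":[0,0.1,0],"delta_rot":[0,0,0],"jaw":2}
    - {"translation":[0,0.2,0],"delta_rot":[0,0,0],"jaw":2}
    - {"translation":[0,0.3,0],"delta_rot":[0,0,0],"jaw":2}
    - {"translation":[0,0.3,0],"delta_rot":[0,0,0],"jaw":2}
    - {"translation":[0,0.3,0],"delta_rot":[0,0,0],"jaw":2}
    - {"translation":[0,0.3,0],"delta_rot":[0,0,0],"jaw":2}
    - {"translation":[0,0.3,0],"delta_rot":[0,0,0],"jaw":2}
    - {"translation":[0,0.3,0],"delta_rot":[0,0,0],"jaw":2}

```text
time: 55.9
tool_pos: [0.5372, 0.2314, 0.2328]
tool_rot: [-0.0, 0.999, -0.046, -0.0]
contact_force: [-0.3, 0.4, -0.1]
gripper_width: 0.234
grasp_force: 0.3
```

Run:
```python
from h import *
plan((.5383,.2335,.23,-5.5))
```

```text
t 55.9 p [0.5372 0.2314 0.2328] yaw -5.3 F [-0.3  0.4 -0.1] w 1.99 g 0.3
-> (0.5383, 0.2335, 0.23, -5.5) T [0.09, -0.22, 0.28] r [-0.0, 0.0, 0.004]
```

Not at the stop yet, since the force is still low. I'll keep pushing in small increments.

send_rows:
  steps:
    - {"translation":[0,0.05,0],"delta_rot":[0,0,0],"jaw":2}
    - {"translation":[0,0.1,0],"delta_rot":[0,0,0],"jaw":2}
    - {"translation":[0,0.15,0],"delta_rot":[0,0,0],"jaw":2}
    - {"translation":[0,0.2,0],"delta_rot":[0,0,0],"jaw":2}
    - {"translation":[0,0.25,0],"delta_rot":[0,0,0],"jaw":2}
    - {"translation":[0,0.25,0],"delta_rot":[0,0,0],"jaw":2}
    - {"translation":[0,0.25,0],"delta_rot":[0,0,0],"jaw":2}
    - {"translation":[0,0.25,0],"delta_rot":[0,0,0],"jaw":2}

```text
time: 56.7
tool_pos: [0.5371, 0.231, 0.2329]
tool_rot: [-0.003, 0.999, -0.046, 0.0]
contact_force: [2.3, 8.3, -1.4]
gripper_width: 0.234
grasp_force: 4.6
```

Run:
```python
from h import *
plan((.5383,.2335,.23,-5.5))
f=cam("side");P=cloud(f);L=(P[...,2]>.203)&(P[...,2]<.213)&(P[...,0]>.43)&(P[...,0]<.6)&(P[...,1]>.2)&(P[...,1]<.33);q=P[L][:,:2]
print(len(q),q.mean(0),cv2.fitLine(q.astype(np.float32),cv2.DIST_HUBER,0,.01,.01).ravel())
```

```text
t 56.7 p [0.5371 0.231  0.2329] yaw -5.2 F [ 2.3  8.3 -1.4] w 1.99 g 4.6
-> (0.5383, 0.2335, 0.23, -5.5) T [0.09, -0.26, 0.29] r [-0.005, -0.001, 0.005]
170 [0.49856574 0.23467064] [ 0.9932563  -0.11593941  0.49856573  0.23467064]
```

send_rows:
  steps:
    - {"translation":[0,-0.25,0],"delta_rot":[0,0,0],"jaw":2}
    - {"translation":[0,-0.3,0],"delta_rot":[0,0,0],"jaw":2}
    - {"translation":[0,-0.3,-0.5],"delta_rot":[0,0,0],"jaw":2.3}
    - {"translation":[0,-0.3,-1.5],"delta_rot":[0,0,0],"jaw":2.4}
    - {"translation":[0,-0.3,-3],"delta_rot":[0,0,0],"jaw":2.4}
    - {"translation":[0,-0.3,-5],"delta_rot":[0,0,0],"jaw":2.4}
    - {"translation":[0,-0.3,-6],"delta_rot":[0,0,0],"jaw":2}
    - {"translation":[0,-0.3,-6],"delta_rot":[0,0,0],"jaw":0}

```text
time: 57.55
tool_pos: [0.5384, 0.232, 0.2963]
tool_rot: [-0.001, 0.999, -0.046, 0.003]
contact_force: [-0.2, 0.3, 0.0]
gripper_width: 0.078
grasp_force: 0.0
```

Run:
```python
from h import *
f=cam("side");P=cloud(f);L=(P[...,2]>.203)&(P[...,2]<.213)&(P[...,0]>.43)&(P[...,0]<.6)&(P[...,1]>.2)&(P[...,1]<.33);q=P[L][:,:2]
print(len(q),cv2.fitLine(q.astype(np.float32),cv2.DIST_HUBER,0,.01,.01).ravel())
k=(P[...,2]>.238)&(P[...,2]<.25)&(P[...,0]>.5)&(P[...,0]<.57)&(P[...,1]>.2)&(P[...,1]<.27);print(P[k].mean(0))
cam("side");plan((.6275,.2243,.29,-5.5),(.6275,.2243,.20,-5.5))
```

```text
175 [ 0.9938039  -0.11114745  0.5097782   0.2328962 ]
[0.53953835 0.23117798 0.24489028]
t 57.65 p [0.5373 0.2318 0.293 ] yaw -5.3 F [-0.2 -0.8  0. ] w -0.02 g 0.0
-> (0.6275, 0.2243, 0.29, -5.5) T [9.05, -0.09, 0.31] r [-0.0, -0.0, 0.004]
-> (0.6275, 0.2243, 0.2, -5.5) T [0.0, 0.0, 9.0] r [0.0, 0.0, 0.0]
```

send_rows:
  steps:
    - {"translation":[2,0,0],"delta_rot":[0,0,0],"jaw":0}
    - {"translation":[5,0,0],"delta_rot":[0,0,0],"jaw":0}
    - {"translation":[8,0,0],"delta_rot":[0,0,0],"jaw":0}
    - {"translation":[9,-0.1,0],"delta_rot":[0,0,0],"jaw":0}
    - {"translation":[9,-0.1,2],"delta_rot":[0,0,0],"jaw":0}
    - {"translation":[9,-0.1,5],"delta_rot":[0,0,0],"jaw":0}
    - {"translation":[9,-0.1,8],"delta_rot":[0,0,0],"jaw":0}
    - {"translation":[9,-0.1,9.2],"delta_rot":[0,0,0],"jaw":0}

```text
time: 58.45
tool_pos: [0.6243, 0.2242, 0.1957]
tool_rot: [0.001, 0.999, -0.046, -0.004]
contact_force: [-0.5, -0.1, -0.9]
gripper_width: -0.001
grasp_force: 0.0
```

send_rows:
  steps:
    - {"translation":[0,0,0],"delta_rot":[0,0,0],"jaw":0}
    - {"translation":[0,0,0.5],"delta_rot":[0,0,0],"jaw":0}
    - {"translation":[0,0,1],"delta_rot":[0,0,0],"jaw":0}
    - {"translation":[0,0,1.5],"delta_rot":[0,0,0],"jaw":0}
    - {"translation":[0,0,2],"delta_rot":[0,0,0],"jaw":0}
    - {"translation":[0,0,2.5],"delta_rot":[0,0,0],"jaw":0}
    - {"translation":[0,0,2.5],"delta_rot":[0,0,0],"jaw":0}
    - {"translation":[0,0,2.5],"delta_rot":[0,0,0],"jaw":0}

```text
time: 59.25
tool_pos: [0.6275, 0.2247, 0.1769]
tool_rot: [-0.0, 0.999, -0.046, 0.001]
contact_force: [0.4, -0.8, 3.9]
gripper_width: 0.001
grasp_force: 2.2
```

Run:
```python
from h import *
plan((.6275,.2243,.164,-5.5))
```

```text
t 59.25 p [0.6275 0.2247 0.1769] yaw -5.3 F [ 0.4 -0.8  3.9] w 0.01 g 2.2
-> (0.6275, 0.2243, 0.164, -5.5) T [0.0, 0.04, 1.29] r [-0.001, -0.001, 0.004]
```

send_rows:
  steps:
    - {"translation":[0,0,0.3],"delta_rot":[0,0,0],"jaw":0}
    - {"translation":[0,0,0.6],"delta_rot":[0,0,0],"jaw":0}
    - {"translation":[0,0,0.9],"delta_rot":[0,0,0],"jaw":0}
    - {"translation":[0,0,1.1],"delta_rot":[0,0,0],"jaw":0}
    - {"translation":[0,0,1.3],"delta_rot":[0,0,0],"jaw":0}
    - {"translation":[0,0,1.4],"delta_rot":[0,0,0],"jaw":0}
    - {"translation":[0,0,1.4],"delta_rot":[0,0,0],"jaw":0}
    - {"translation":[0,0,1.4],"delta_rot":[0,0,0],"jaw":0}

```text
time: 60.05
tool_pos: [0.6276, 0.2248, 0.166]
tool_rot: [-0.0, 0.999, -0.046, 0.001]
contact_force: [-5.8, -1.3, 15.0]
gripper_width: -0.001
grasp_force: 7.7
```

send_rows:
  steps:
    - {"translation":[0,0,0.15],"delta_rot":[0,0,0],"jaw":0}
    - {"translation":[0,0,0.15],"delta_rot":[0,0,0],"jaw":0}
    - {"translation":[0,0,0.15],"delta_rot":[0,0,0],"jaw":0}
    - {"translation":[0,0,0.15],"delta_rot":[0,0,0],"jaw":0}
    - {"translation":[0,0,0.15],"delta_rot":[0,0,0],"jaw":0}
    - {"translation":[0,0,0.15],"delta_rot":[0,0,0],"jaw":0}
    - {"translation":[0,0,0.15],"delta_rot":[0,0,0],"jaw":0}
    - {"translation":[0,0,0.15],"delta_rot":[0,0,0],"jaw":0}

```text
time: 60.85
tool_pos: [0.6276, 0.2248, 0.1659]
tool_rot: [-0.0, 0.999, -0.046, 0.001]
contact_force: [-8.9, -2.4, 20.9]
gripper_width: 0.003
grasp_force: 10.2
```

send_rows:
  steps:
    - {"translation":[0,0,-1],"delta_rot":[0,0,0],"jaw":0}
    - {"translation":[0,0,-2],"delta_rot":[0,0,0],"jaw":0}
    - {"translation":[0,0,-4],"delta_rot":[0,0,0],"jaw":0}
    - {"translation":[0,0,-7],"delta_rot":[0,0,0],"jaw":0}
    - {"translation":[0,0,-10],"delta_rot":[0,0,0],"jaw":0}
    - {"translation":[0,0,-13],"delta_rot":[0,0,0],"jaw":0}
    - {"translation":[0,0,-14],"delta_rot":[0,0,0],"jaw":0}
    - {"translation":[0,0,-14],"delta_rot":[0,0,0],"jaw":0}

```text
time: 61.65
tool_pos: [0.6275, 0.2247, 0.3018]
tool_rot: [-0.0, 0.999, -0.046, 0.001]
contact_force: [-0.1, -0.3, 0.2]
gripper_width: 0.005
grasp_force: 0.0
```

send_rows:
  steps:
    - {"translation":[0,3,0],"delta_rot":[0,0,0],"jaw":0}
    - {"translation":[0,7,0],"delta_rot":[0,0,0],"jaw":0}
    - {"translation":[0,11,0],"delta_rot":[0,0,0],"jaw":0}
    - {"translation":[0,15,0],"delta_rot":[0,0,0],"jaw":0}
    - {"translation":[0,19,0],"delta_rot":[0,0,0],"jaw":0}
    - {"translation":[0,20,0],"delta_rot":[0,0,0],"jaw":0}
    - {"translation":[0,20,0],"delta_rot":[0,0,0],"jaw":0}
    - {"translation":[0,20,0],"delta_rot":[0,0,0],"jaw":0}

```text
time: 62.45
tool_pos: [0.6081, 0.0261, 0.2987]
tool_rot: [-0.0, 0.999, -0.046, -0.001]
contact_force: [-0.6, 0.3, 0.1]
gripper_width: -0.002
grasp_force: 0.0
```

Run:
```python
from h import *
f=magz();a=magz("top");print(blocks(f),blocks(a));P=cloud(f)
k=(P[...,2]>.14)&(P[...,2]<.18)&(P[...,0]>.595)&(P[...,0]<.66)&(P[...,1]>.19)&(P[...,1]<.26);print("plunger",np.percentile(P[k][:,2],95))
L=(P[...,2]>.203)&(P[...,2]<.213)&(P[...,0]>.43)&(P[...,0]<.6)&(P[...,1]>.2)&(P[...,1]<.33);q=P[L][:,:2]
print(len(q),cv2.fitLine(q.astype(np.float32),cv2.DIST_HUBER,0,.01,.01).ravel())
plan();cv2.imwrite("pics/end.png",np.vstack([cv2.resize(f["pixels"],(480,300)),cv2.resize(a["pixels"],(480,300))]))
```

```text
mag side 74 [0.5059 0.2335 0.1554] z med 0.1573 [0.4798 0.2146 0.1326] [0.5277 0.2567 0.169 ]
mag top 82 [0.5095 0.2378 0.1564] z med 0.1558 [0.4843 0.2257 0.1512] [0.5292 0.2496 0.2031]
[] []
plunger 0.1744487213022484
159 [ 0.9910816  -0.13325645  0.4991879   0.23469423]
t 62.55 p [0.6084 0.0268 0.2995] yaw -5.2 F [ 1.   1.4 -0.4] w -0.02 g 0.0
```

View pics/end.png

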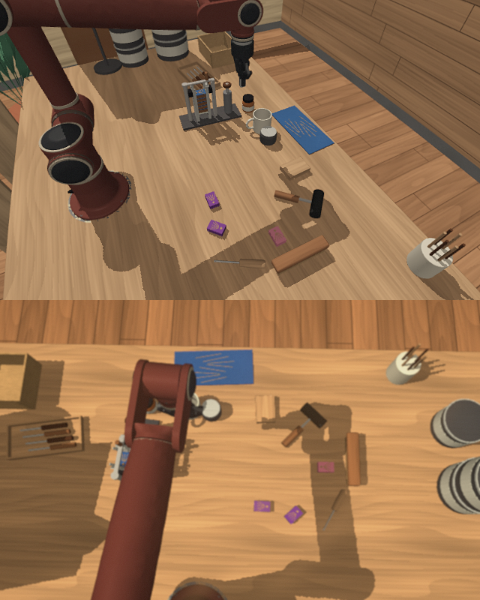

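The final view shows no blue blocks left on the bench and the decoys and bystanders where they were. In the side view the keeper lies across the mouth at (205,85), and the plunger is back up at (227,88).

```bash
python3 -c "
from plant import *
print(job_done())"
```

```text
the job is handed in; nothing more can be done
None
```

I loaded all five blue blocks under the catches, swung the keeper to its stop across the mouth, pressed the plunger to its stop and let it spring back up, and handed the job in at about 63 s; the verdict was not shown to me.

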